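Put the objective away in the storage pot and close its lid

ROBOT

A 7-joint arm with a two-finger parallel gripper is mounted at the origin on the work surface. World frame = base frame: x ahead of the robot, y to its left, z up, the work surface at z = 0. Lengths are in m, angles in degrees, forces in N, time in s.
With the tool pointing down it reaches from about 0.425 to 0.875 m from the base axis. Payload 4.7 kg.
Tool frame: the origin (TCP) lies on the centre line of the jaws, within the pads' length; the fingertips stand 25 mm ahead of it and the grasp point (between the pads) lies 6 mm ahead of it; z points along the fingers, y is the direction in which the jaws open and shut (so a half turn about z gives the same grasp; the last joint's range is limited). The gripper opens to 87 mm and grips with 3 to 60 N. Pads are 19 mm wide; open, the fingers measure 117 mm over their backs; the gripper's body (75 mm by 190 mm) begins 51 mm behind the grasp point.
Start: joints at [64.463, 18.392, -4.016, 83.108, 1.295, 78.541, -3.26], TCP at [0.288, -0.583, 0.248] pointing down, gripper open.
Joint ranges: [-163.93, 163.93], [-17.29, 119.83], [-79.2, 71.16], [3.27, 140.29], [-89.18, 269.18], [5.43, 117.66], [-154.24, 154.24]. Speed limits (degrees/s): [147.25, 147.25, 180, 180, 180, 180, 180].

INTERFACE

Orientations are given as [roll, pitch, yaw] about the fixed x, y, z axes, in that order (R = Rz(yaw) Ry(pitch) Rx(roll)).
In Python, from cell import env gives the robot as it stands.
- The arm moves only by the shell command python3 -m creep 'ROWS' [OPENING] [FORCE]. ROWS is JSON, a list of rows, each an object of numbers: "tx", "ty", "tz": the shift along the tool's x, y, z in m; "rx", "ry", "rz": the turn, a rotation vector about the tool's x, y, z in degrees. In form: [{"tx": .., "ty": .., "tz": .., "rx": .., "ry": .., "rz": ..}, ...]. A call has 1 to 20 rows; each row shifts and turns the commanded pose from where the row before left it, along the tool's axes as they then stand; what a row does not reach is not made up. A row lasts 1/8 s, in which the tool goes at most 62.5 mm and 10.7 degrees, less where a joint would pass 70% of its speed; a pose out of reach is approached as far as the arm can. A call is refused whole if a number of a shift passes 0.0625 or a number of a turn 10.7, either way. A call with a gripper value outside its range is refused whole. OPENING is the finger opening in m, from 0 to 0.087, set as the call begins (- or left out, the last holds). The fingers move at their own pace and stop on an object; FORCE is the grip in N (left out, the last holds). Time passes only in rows, so rows that do not move let the fingers close. It gives the time, the measured TCP pose, the force and the opening at its end, in the units of the state.
- env.get_obs(): the state, without advancing time (a new reading comes with each control period).
- env.read_camera(name): name is "side" or "top" or "wrist"; returns a dict with "pixels" (400x640x3 uint8, red, green, blue), "intrinsics" (3x3 intrinsics, pixels), "D" ([k1, k2, p1, p2, k3] as OpenCV has them; the pictures are not rectified), "R" (3x3) and "t" (3): a world point X has camera coordinates R X + t. Camera axes: x right, y down, z forward; pixel columns grow to the right and rows downward; lengths in m; the calibration is good to about 2 mm. A picture is of the moment at which its call begins. There is no depth.
- env.sign_off(): hands the job in, once; it reports no verdict.
The state is a dict: "time_s": time; "qpos": joint angles; "joint_velocities": joint speeds; "effort": joint torques, N m; "tool_pos": TCP position; "tool_rot": TCP orientation; "force": force on the tool from outside, world axes, zero at the start; "wrist_torque": the same for the moment, N m; "grip_width": finger opening in m.
Only numpy, scipy, OpenCV 4.12 (cv2) and the standard library are available. Lean on these libraries where they do the work, as an engineer would, in place of code of your own. Each camera call takes 0.05 s, during which the arm holds its last target.

TASK

Put the objective away in the tall storage pot: lift the pot's lid off and lay it flat, knob up, in the steel tray, then take the objective from its V-block and stand it upright in the middle of the pot, lens end up, and finally put the lid back so that it sits fully seated and level on the rim. The optics are delicate, so set things down rather than dropping them or knocking them over, and leave the pot, the tray and everything else where they are.

Things in the scene. Friction and masses are not known exactly. Their poses are not given: they have to be found in the camera images.
- pot: The tall storage pot: an open round aluminium pot, outside diameter 146 mm, bore 136 mm (wall 5 mm), 96 mm tall, floor 5 mm thick, a thin black band near its foot and a small round humidity dial on its side; 0.9 kg, loose on the breadboard. Origin: centre of its underside (on the breadboard), z up. The flat rim is 96 mm above the origin.
- lid: Loose lid, on the tall pot at the start: aluminium plate 150 mm across, z = 6 to 12 mm; under it a black chamfered ring 130 mm across, 5 mm thick, 6 mm deep, 3 mm clear of the bore all round; on top a round black knob 30 mm across, z = 14 to 42 mm. 0.35 kg. Origin: centre of the ring's underside, z up. Seated, it is 90 mm above the pot's origin; on a flat floor it rests on the ring. No catch.
- lid_knob (a point): Centre of the lid's knob, 30 mm above the lid's origin along its z. The knob stands clear all round and may be pinched from above in any direction.
- tray: Square stainless-steel instrument tray, 190 x 190 mm outside, walls 3 mm thick and 18 mm high, floor 3 mm thick, empty at the start. 0.6 kg, loose. Origin: centre of its underside, z up, x and y along its sides.
- vblock: Low dark steel V-block fixed to the breadboard: foot 66 mm across the groove, 46 mm along it, 8 mm high; above that only 36 mm wide, a little narrower than the objective's barrel, up to 26 mm. Origin: centre of its underside. The groove runs along its x axis; the objective in it has its axis 40 mm above the breadboard and rests on it from about its z = 12 to 58 mm.
- objective: Microscope objective, loose steel barrel 86 mm long, 0.3 kg. Origin: centre of the flat end of its brass thread; z runs along it to the lens end. Thread 32 mm across, z = 0 to 9 mm; barrel 40 mm across, z = 10 to 78 mm, black band near the thread; dark cone to 30 mm across at z = 86 mm. Starts lying in the V-block, lens end to the left (+y) within 35 degrees. Can stand on its thread end.
- objective_lens_end (a point): Centre of the objective's lens end, 86 mm from its origin along its z.
- mat: Thin grey rubber mat 100 x 100 x 3 mm, fixed on the breadboard, kept clear: a free place to put something down. Origin: centre of its underside.
- breadboard: Black optical breadboard 580 x 1300 x 12 mm with a grid of small holes (look only), fixed on the bench. Origin: centre of its underside, at height 0. Its flat top, on which everything stands, is at height 12 mm.
- squat_pot: Bystander: a smaller closed aluminium pot with its own lid on, 94 mm across and 71 mm tall over its knob. Origin: centre of its underside. Leave it alone.
- cleaner: Bystander: amber lens-cleaner bottle, 48 mm in diameter, 115 mm tall. Origin: centre of its underside.
- tissue_box: Bystander: cardboard lens-tissue box 85 x 50 x 26 mm (a tuft of paper to 37 mm), lying between the V-block and the mat. Origin: centre of its underside.
- post: Bystander: steel optical post in its holder, 43 mm across the foot, 103 mm tall. Origin: centre of its underside.
- lens_mount: Bystander: square lens mount (56 mm) on a post, 121 mm tall. Origin: centre of its underside.
- ball_driver: Bystander: ball-end hex driver, 190 mm long, lying on the breadboard. Origin: centre of its underside.
- keypad: Bystander: grey hand keypad 100 x 75 x 22 mm. Origin: centre of its underside.
Not all that is in view belongs to the job. What is shaped like the lid but turquoise is not meant.

How it is judged:
By the outcome, as a careful person would: the job done as asked, in the order asked, and still so for the second after the job is handed in, with the robot touching nothing.
It also fails if it takes over 72 s, if anything falls off the work surface, if the arm or the gripper's body presses on something with over 40 N, if the wrist force passes 120 N, or if a joint passes its speed limit or range.

## Working session

There is one attempt and no reset: what is moved stays moved. The work goes in short steps, Python scripts to look and compute and a shell command to move; the robot and the scene stay as the last step left them, time stands still between calls to the robot, and variables do not carry over. Pictures are saved under pics/ and viewed, and the job is handed in when it is done.

```bash
ls; mkdir -p pics
cat > h.py <<'E'
import numpy as np, cv2
from cell import env
def snap(n,f):
    c=env.read_camera(n); cv2.imwrite('pics/'+f,c['pixels'][:,:,::-1]); 
    import pickle; pickle.dump({k:np.array(c[k]) for k in ('pixels','intrinsics','D','R','t')},open('pics/'+f+'.pkl','wb')); return c
def load(f):
    import pickle; return pickle.load(open('pics/'+f+'.pkl','rb'))
def ray(c,uv):
    p=cv2.undistortPoints(np.array(uv,float).reshape(-1,1,2),c['intrinsics'],c['D'])[:,0]
    d=np.c_[p,np.ones(len(p))]@c['R']; o=-c['R'].T@c['t']; return o,d
def onz(c,uv,z):
    o,d=ray(c,uv); return o+d*((z-o[2])/d[:,2])[:,None]
def proj(c,X):
    return cv2.projectPoints(np.array(X,float).reshape(-1,1,3),cv2.Rodrigues(c['R'])[0],c['t'],c['intrinsics'],c['D'])[0][:,0]
E
python3 - <<'E'
from h import *
for n in('side','top','wrist'):
    c=snap(n,n+'0.png'); print(n,-np.array(c['R']).T@c['t'])
print(env.get_obs())
E
```

```text
pics
side [ 0.39070254 -0.96410082  0.92395664]
top [0.38626297 0.0257618  1.35593273]
wrist [ 0.34856667 -0.55193756  0.38274798]
{'time_s': 0.15, 'qpos': array([64.46143197, 18.42856527, -4.01623313, 83.15723134,  1.29216554,
       78.54074292, -3.25831387]), 'joint_velocities': array([ 0.02844983, -0.16717509,  0.00765238, -0.2786822 , -0.13051657,
       -0.01986926, -0.00073406]), 'effort': array([-5.75823706e-04, -4.91791642e+01, -4.04903283e-01, -3.12876964e+01,
       -6.40029134e-02,  4.04168491e-02,  1.28842689e-04]), 'tool_pos': array([ 0.28828598, -0.58216061,  0.24673533]), 'tool_rot': array([-1.79918519e+02,  1.98745135e-03,  2.63497140e+01]), 'force': array([-0.11502389, -0.09881947,  0.31643638]), 'wrist_torque': array([ 0.01422721,  0.04405319, -0.02379448]), 'grip_width': 0.08648103099459951}
```

View pics/top0.png

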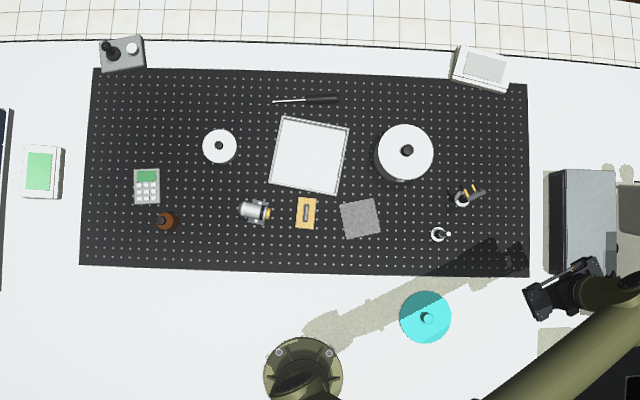

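View pics/side0.png

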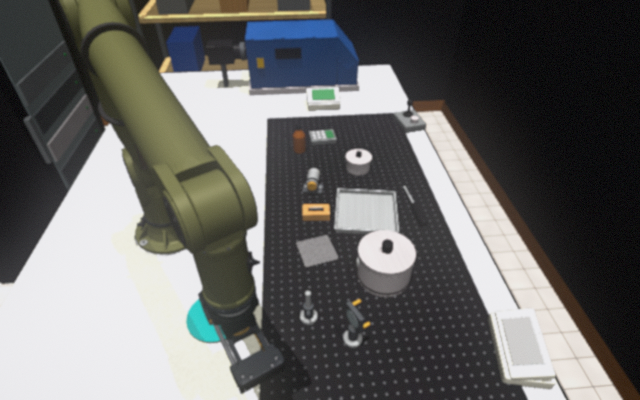

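View pics/wrist0.png

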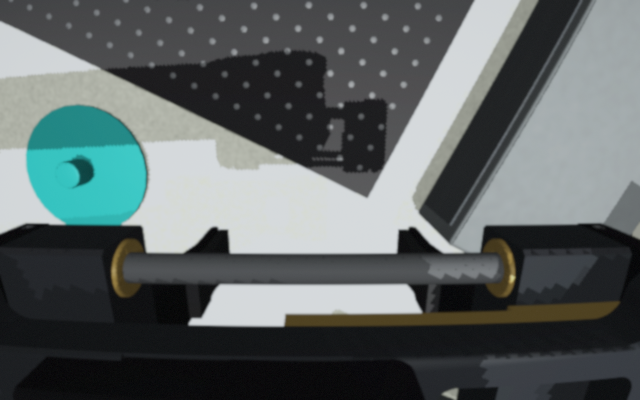

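The top view shows three lid-shaped things: a silver lid with a knob on the large pot at (404,152), a small pot's lid at (219,146), and a turquoise disc at (425,317). The first fits, because it is about 150 mm across, silver, and sits on the tall pot. The second is the squat pot, and the third is the turquoise one that isn't meant. I'll measure these and check them in an enlarged crop.

Run:
```python
from h import *
c=load('top0.png'); im=c['pixels']; g=cv2.cvtColor(im,cv2.COLOR_RGB2GRAY); hsv=cv2.cvtColor(im,cv2.COLOR_RGB2HSV)
def comp(mask,box):
    x0,y0,x1,y1=box; m=np.zeros_like(mask); m[y0:y1,x0:x1]=mask[y0:y1,x0:x1]
    cs,_=cv2.findContours(m,cv2.RETR_EXTERNAL,cv2.CHAIN_APPROX_NONE); return max(cs,key=cv2.contourArea)
# lid disc
k=comp((g>190).astype(np.uint8)*255,(360,110,450,200)); 
P=onz(c,k.reshape(-1,2),.114); (a,b),r=cv2.minEnclosingCircle(P[:,:2].astype(np.float32)); e=cv2.fitEllipse((P[:,:2]*1000).astype(np.float32)); print('lid',a,b,r,e)
k=comp((g<70).astype(np.uint8)*255,(392,138,422,165)); m=cv2.moments(k); kn=(m['m10']/m['m00'],m['m01']/m['m00']); print('knob',kn,cv2.boundingRect(k),onz(c,kn,.140))
k=comp((g>120).astype(np.uint8)*255,(255,105,362,205)); R=cv2.minAreaRect((onz(c,k.reshape(-1,2),.030)[:,:2]*1000).astype(np.float32)); print('tray',R, cv2.minAreaRect(k))
k=comp(((g>70)&(g<170)).astype(np.uint8)*255,(330,190,390,245)); print('mat',cv2.minAreaRect((onz(c,k.reshape(-1,2),.015)[:,:2]*1000).astype(np.float32)))
s=load('side0.png')
def crop(c,b,f,n):
    x0,y0,x1,y1=b; cv2.imwrite('pics/'+n,cv2.resize(c['pixels'][y0:y1,x0:x1,::-1],None,fx=f,fy=f,interpolation=cv2.INTER_CUBIC))
crop(c,(225,185,285,235),10,'obj_top.png'); crop(s,(290,155,340,205),10,'obj_side.png'); crop(c,(360,110,450,190),7,'lid_top.png')
```

```text
lid 0.6265461444854736 -0.2518328130245209 0.07462013512849808 ((626.9678955078125, -251.59608459472656), (145.756591796875, 146.0701446533203), 2.073551893234253)
knob (402.89247311827955, 151.74193548387098) (401, 146, 8, 10) [[ 0.62016802 -0.23924607  0.14      ]]
tray ((625.3985595703125, 3.13482666015625), (204.58921813964844, 203.7979736328125), 80.4066162109375) ((308.8461608886719, 154.2692413330078), (72.75908660888672, 71.58238983154297), 11.309932708740234)
mat ((448.3511962890625, -147.63726806640625), (113.23846435546875, 114.71276092529297), 6.948737144470215)
```

Run:
```python
import cv2,numpy as np
a=cv2.imread('pics/obj_top.png');b=cv2.imread('pics/lid_top.png');s=cv2.imread('pics/obj_side.png')
f=lambda i:cv2.resize(i,(390,int(390*i.shape[0]/i.shape[1])))
L=[f(a),f(s)]
h=max(i.shape[0] for i in L); L=[cv2.copyMakeBorder(i,0,h-i.shape[0],0,0,0) for i in L]
cv2.imwrite('pics/crops1.png',np.hstack(L))
```

```text
(no output)
```

View pics/crops1.png

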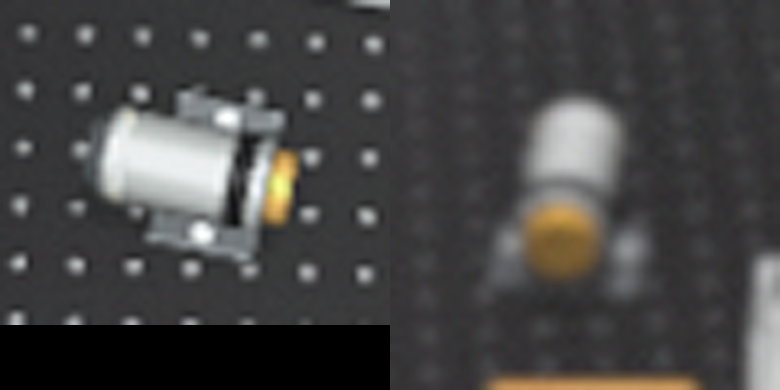

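View pics/lid_top.png

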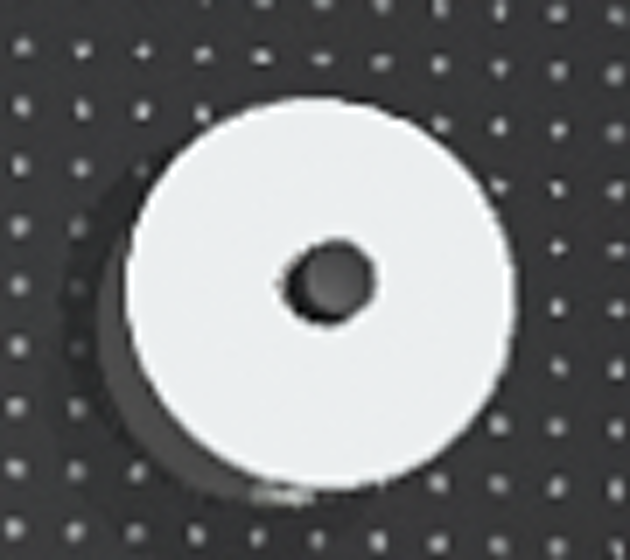

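The crops confirm it: the silver lid with the black knob is on the tall pot, centred near pixel (405,152). The objective lies in the V-block near (255,211) with its brass thread to the right (-y) and its lens to the left. Next I'll refine the masks.

Run:
```python
from h import *
c=load('top0.png'); im=c['pixels']; g=cv2.cvtColor(im,cv2.COLOR_RGB2GRAY); hsv=cv2.cvtColor(im,cv2.COLOR_RGB2HSV)
def comp(mask,box,o=3):
    x0,y0,x1,y1=box; m=np.zeros(mask.shape,np.uint8); m[y0:y1,x0:x1]=mask[y0:y1,x0:x1]*255
    if o: m=cv2.morphologyEx(m,cv2.MORPH_OPEN,cv2.getStructuringElement(cv2.MORPH_ELLIPSE,(o,o)))
    cs,_=cv2.findContours(m,cv2.RETR_EXTERNAL,cv2.CHAIN_APPROX_NONE); return max(cs,key=cv2.contourArea).reshape(-1,2)
mr=lambda k,z:cv2.minAreaRect((onz(c,k,z)[:,:2]*1000).astype(np.float32))
print('tray',mr(comp(g>120,(255,105,362,205),7),.030)); print('tray floor',mr(comp(g>215,(255,105,362,205),7),.015))
print('mat',mr(comp((g>85)&(g<200),(330,190,390,245),7),.015))
k=comp(g>130,(235,195,264,225)); print('barrel px',cv2.minAreaRect(k),'world',mr(k,.052)); 
P=onz(c,k,.052)[:,:2]; vx,vy,x0,y0=cv2.fitLine(P.astype(np.float32),cv2.DIST_L2,0,.01,.01).ravel(); print('line',vx,vy,x0,y0)
# dark+brass too: whole objective extents
k2=comp((hsv[:,:,1]>120)&(hsv[:,:,0]<30),(255,195,280,225),0); print('brass',mr(k2,.052),onz(c,k2,.052)[:,:2].mean(0))
t=comp((hsv[:,:,1]>90)&(hsv[:,:,0]<20),(150,200,185,235),0); print('cleaner ~',onz(c,t,.06)[:,:2].mean(0))
for n,p,z in[('squat',(219,146),.05),('box',(306,213),.03),('post',(438,234),.1),('mount',(465,197),.1),('driver a',(272,101),.02),('driver b',(340,97),.02),('keypad',(147,186),.03)]: print(n,onz(c,p,z)[0])
s=load('side0.png'); 
for n,X in[('lidtop',[.627,-.2517,.114]),('knobtop',[.627,-.2517,.144]),('tray',[.625,.003,.015]),('mat',[.448,-.148,.015])]: print(n,proj(s,X))
gs=cv2.cvtColor(s['pixels'],cv2.COLOR_RGB2GRAY)
x0,y0,x1,y1=350,225,425,300
cv2.imwrite('pics/side_pot.png',cv2.resize(s['pixels'][y0:y1,x0:x1,::-1],None,fx=8,fy=8,interpolation=cv2.INTER_CUBIC))
```

```text
tray ((619.103271484375, 4.700263977050781), (196.7373504638672, 190.6483612060547), 80.58749389648438)
tray floor ((620.8862915039062, 4.9941864013671875), (180.5685272216797, 184.41200256347656), 80.54197692871094)
mat ((450.14532470703125, -145.46414184570312), (105.30908203125, 102.34341430664062), 12.728324890136719)
barrel px ((250.60809326171875, 207.8513641357422), (20.54987335205078, 16.933095932006836), 9.462323188781738) world ((467.63134765625, 158.15513610839844), (55.9943733215332, 46.21769714355469), 82.31784057617188)
line 0.24380302 -0.9698248 0.46596226 0.15562096
brass ((463.237548828125, 109.10981750488281), (10.939176559448242, 8.18116283416748), 2.0010292530059814) [0.46350959 0.10911884]
cleaner ~ [0.42437282 0.38461394]
squat [0.63635703 0.25278994 0.05      ]
box [0.45936238 0.00631006 0.03      ]
post [ 0.40975984 -0.34589227  0.1       ]
mount [ 0.51115518 -0.41981505  0.1       ]
driver a [0.7774577  0.11293884 0.02      ]
driver b [ 0.7963816  -0.08161523  0.02      ]
keypad [0.52125275 0.45446699 0.03      ]
lidtop [[387.40206844 249.60830182]]
knobtop [[388.60141523 241.75853626]]
tray [[367.25279917 211.80792763]]
mat [[316.72764906 250.03525079]]
```

View pics/side_pot.png

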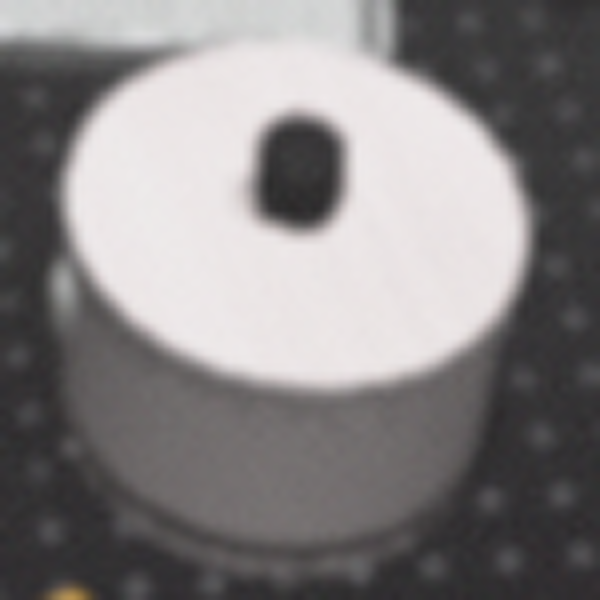

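```bash
python3 -m creep '[{"tx":0.01,"ty":-0.004},{"tx":0.02,"ty":-0.008},{"tx":0.035,"ty":-0.012},{"tx":0.035,"ty":-0.012},{"tx":0.035,"ty":-0.012},{"tx":0.035,"ty":-0.012},{"tx":0.035,"ty":-0.012},{"tx":0.035,"ty":-0.012},{"tx":0.035,"ty":-0.012},{"tx":0.035,"ty":-0.012},{"tx":0.035,"ty":-0.012},{"tx":0.02,"ty":-0.008},{"tx":0.01,"ty":-0.004},{}]'
python3 - <<'E'
from h import *
c=snap('wrist','w1.png'); o=env.get_obs(); print(o['tool_pos'],o['tool_rot'],o['qpos'].round(2),o['time_s'])
print(proj(c,[[.627,-.2517,.114],[.627,-.2517,.144]]))
E
```

```text
[ 0.28830866 -0.58223672  0.24689205] [-1.79935387e+02  2.61176444e-03  2.63462088e+01] [64.46 18.42 -4.02 83.15  1.29 78.54 -3.26] 0.2
[[ 181.14586159 -200.62871883]
 [ 237.76938873  -25.38629636]]$[0]: bad value
```

View pics/w1.png

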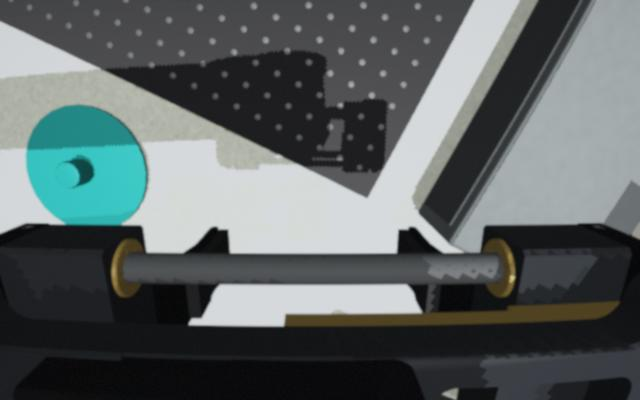

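The arm hasn't moved and the picture is unchanged, because the call was refused. The rows probably need all six keys.

```bash
python3 -m creep '[{"tx":0.02,"ty":-0.008,"tz":0,"rx":0,"ry":0,"rz":0},{"tx":0.045,"ty":-0.015,"tz":0,"rx":0,"ry":0,"rz":0},{"tx":0.045,"ty":-0.015,"tz":0,"rx":0,"ry":0,"rz":0},{"tx":0.045,"ty":-0.015,"tz":0,"rx":0,"ry":0,"rz":0},{"tx":0.045,"ty":-0.015,"tz":0,"rx":0,"ry":0,"rz":0},{"tx":0.045,"ty":-0.015,"tz":0,"rx":0,"ry":0,"rz":0},{"tx":0.045,"ty":-0.015,"tz":0,"rx":0,"ry":0,"rz":0},{"tx":0.045,"ty":-0.015,"tz":0,"rx":0,"ry":0,"rz":0},{"tx":0.04,"ty":-0.015,"tz":0,"rx":0,"ry":0,"rz":0},{"tx":0.02,"ty":-0.008,"tz":0,"rx":0,"ry":0,"rz":0},{"tx":0,"ty":0,"tz":0,"rx":0,"ry":0,"rz":0},{"tx":0,"ty":0,"tz":0,"rx":0,"ry":0,"rz":0}]'
python3 - <<'E'
from h import *
c=snap('wrist','w1.png'); o=env.get_obs(); print(o['tool_pos'],o['tool_rot'],o['qpos'].round(2),o['time_s'])
print(proj(c,[[.627,-.2517,.114],[.627,-.2517,.144]]))
E
```

```text
time_s: 1.7
tool_pos: [0.5807, -0.2874, 0.2475]
tool_rot: [180.0, 0.1, 26.2]
force: [-0.5, -0.3, -0.1]
grip_width: 0.0869
[ 0.58055757 -0.28778228  0.2475606 ] [1.79950856e+02 8.51274754e-02 2.61470860e+01] [ 36.84  18.97 -16.48  83.01   5.49  78.82 -43.71] 1.75
[[298.97698378 124.31563147]
 [297.23858351 125.99258294]]
```

View pics/w1.png

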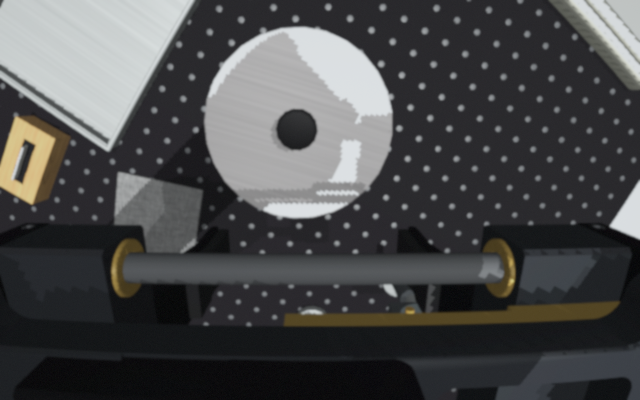

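The wrist view is straight over the lid. The knob is at about (297,130) and the disc centre at about (299,122).

Run:
```python
from h import *
c=load('w1.png'); g=cv2.cvtColor(c['pixels'],cv2.COLOR_RGB2GRAY)
def comp(mask,box):
    x0,y0,x1,y1=box; m=np.zeros(mask.shape,np.uint8); m[y0:y1,x0:x1]=mask[y0:y1,x0:x1]*255
    m=cv2.morphologyEx(m,cv2.MORPH_OPEN,np.ones((5,5),np.uint8))
    cs,_=cv2.findContours(m,cv2.RETR_EXTERNAL,cv2.CHAIN_APPROX_NONE); return max(cs,key=cv2.contourArea).reshape(-1,2)
k=comp(g>110,(190,15,410,228)); print(cv2.minEnclosingCircle(k)); k=k[k[:,1]<215]
e=cv2.fitEllipse((onz(c,k,.114)[:,:2]*1000).astype(np.float32)); print('disc',e)
k=comp(g<75,(260,95,335,165)); print(cv2.minEnclosingCircle(k)); print('knob',cv2.fitEllipse((onz(c,k,.144)[:,:2]*1000).astype(np.float32)))
k=comp((g>75)&(g<75),(0,0,9,9)) if 0 else None
```

```text
((295.3052062988281, 122.88961029052734), 99.96060180664062)
disc ((624.7677612304688, -251.87120056152344), (148.59457397460938, 149.25723266601562), 140.77005004882812)
((296.08795166015625, 129.02777099609375), 19.925167083740234)
knob ((624.6213989257812, -251.98220825195312), (26.75297737121582, 27.05756378173828), 65.15641784667969)
```

```bash
python3 -m creep '[{"tx":0.028,"ty":-0.006,"tz":0,"rx":0,"ry":0,"rz":0},{"tx":0.028,"ty":-0.006,"tz":0.02,"rx":0,"ry":0,"rz":0},{"tx":0,"ty":0,"tz":0.03,"rx":0,"ry":0,"rz":0},{"tx":0,"ty":0,"tz":0.03,"rx":0,"ry":0,"rz":0},{"tx":0,"ty":0,"tz":0.02,"rx":0,"ry":0,"rz":0},{"tx":0,"ty":0,"tz":0,"rx":0,"ry":0,"rz":0},{"tx":0,"ty":0,"tz":0,"rx":0,"ry":0,"rz":0}]' 0.06 30
python3 - <<'E'
from h import *
o=env.get_obs(); print(o['tool_pos'],o['tool_rot'],o['qpos'].round(2),o['force'])
E
```

```text
time_s: 2.62
tool_pos: [0.6274, -0.2505, 0.1489]
tool_rot: [179.9, -0.1, 26.3]
force: [-0.6, -0.7, 0.8]
grip_width: 0.0601
[ 0.62742478 -0.25051925  0.14893434] [ 1.79906090e+02 -7.23550750e-02  2.62968045e+01] [ 32.5   25.73 -17.26  85.64   7.91  69.71 -49.58] [-0.58307519 -0.7486783   0.78145305]
```

```bash
python3 -m creep '[{"tx":-0.001,"ty":0,"tz":0.002,"rx":0,"ry":0,"rz":0},{"tx":0,"ty":0,"tz":0,"rx":0,"ry":0,"rz":0},{"tx":0,"ty":0,"tz":0,"rx":0,"ry":0,"rz":0},{"tx":0,"ty":0,"tz":0,"rx":0,"ry":0,"rz":0},{"tx":0,"ty":0,"tz":0,"rx":0,"ry":0,"rz":0},{"tx":0,"ty":0,"tz":0,"rx":0,"ry":0,"rz":0}]' 0.0 30
python3 - <<'E'
from h import *
o=env.get_obs(); print(o['tool_pos'],o['tool_rot'],o['qpos'].round(2),o['force'])
E
```

```text
time_s: 3.38
tool_pos: [0.6264, -0.2508, 0.1458]
tool_rot: [179.9, -0.0, 26.3]
force: [1.2, -2.4, 0.2]
grip_width: 0.0294
[ 0.62636352 -0.250761    0.14583258] [ 1.79926627e+02 -2.80928186e-02  2.63290186e+01] [ 32.54  25.79 -17.23  85.92   7.95  69.42 -49.54] [ 1.21044915 -2.39849676  0.17721694]
```

```bash
python3 -m creep '[{"tx":0,"ty":0,"tz":-0.005,"rx":0,"ry":0,"rz":0},{"tx":0,"ty":0,"tz":-0.01,"rx":0,"ry":0,"rz":0},{"tx":0,"ty":0,"tz":-0.02,"rx":0,"ry":0,"rz":0},{"tx":0,"ty":0,"tz":-0.025,"rx":0,"ry":0,"rz":0},{"tx":0,"ty":0,"tz":0,"rx":0,"ry":0,"rz":0},{"tx":0,"ty":0,"tz":0,"rx":0,"ry":0,"rz":0}]' - 30
python3 - <<'E'
from h import *
o=env.get_obs(); print(o['tool_pos'],o['tool_rot'],o['qpos'].round(2),o['force'])
c=snap('side','s1.png'); snap('top','t1.png'); print(proj(c,[.625,-.252,.108]))
s=c['pixels'][180:320,320:480,::-1]; cv2.imwrite('pics/s1c.png',cv2.resize(s,None,fx=5,fy=5,interpolation=cv2.INTER_CUBIC)[:600,:800])
E
```

```text
time_s: 4.12
tool_pos: [0.6256, -0.2499, 0.2052]
tool_rot: [-180.0, 0.0, 26.4]
force: [-0.7, -0.8, -4.6]
grip_width: 0.0293
[ 0.62562932 -0.24987634  0.20520439] [-1.79964190e+02  3.59509210e-02  2.63549179e+01] [ 32.63  23.47 -17.53  82.12   7.11  75.55 -48.96] [-0.66374939 -0.75142885 -4.60838522]
[[386.44349917 251.2796978 ]]
```

View pics/s1c.png

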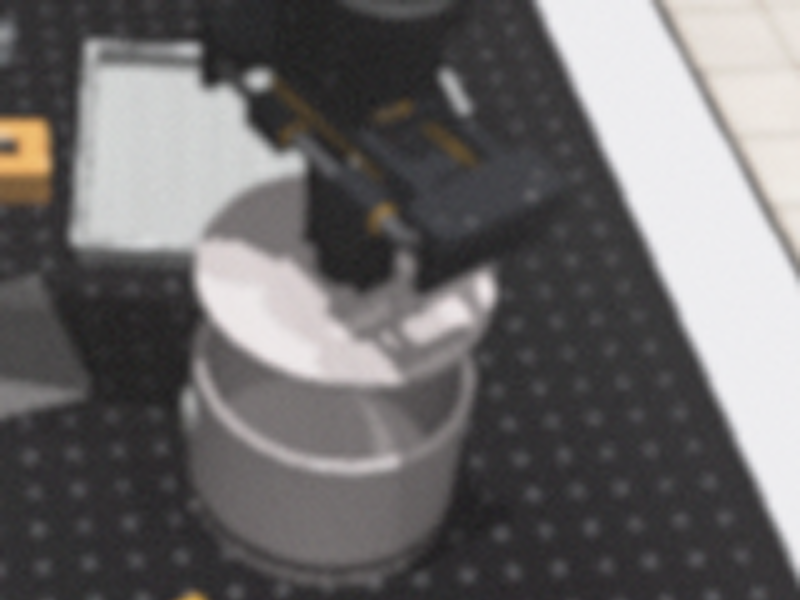

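The lid is up and level, and the pot is open beneath it. Next I'll carry it to the tray.

```bash
python3 -m creep '[{"tx":0.005,"ty":-0.01,"tz":0,"rx":0,"ry":0,"rz":0},{"tx":0.011,"ty":-0.024,"tz":0,"rx":0,"ry":0,"rz":0},{"tx":0.016,"ty":-0.034,"tz":0,"rx":0,"ry":0,"rz":0},{"tx":0.016,"ty":-0.034,"tz":0,"rx":0,"ry":0,"rz":0},{"tx":0.016,"ty":-0.034,"tz":0,"rx":0,"ry":0,"rz":0},{"tx":0.016,"ty":-0.034,"tz":0,"rx":0,"ry":0,"rz":0},{"tx":0.016,"ty":-0.034,"tz":0,"rx":0,"ry":0,"rz":0},{"tx":0.009,"ty":-0.018,"tz":0.015,"rx":0,"ry":0,"rz":0},{"tx":0.004,"ty":-0.009,"tz":0.025,"rx":0,"ry":0,"rz":0},{"tx":0,"ty":0,"tz":0.03,"rx":0,"ry":0,"rz":0},{"tx":0,"ty":0,"tz":0.025,"rx":0,"ry":0,"rz":0},{"tx":0,"ty":0,"tz":0.015,"rx":0,"ry":0,"rz":0},{"tx":0,"ty":0,"tz":0,"rx":0,"ry":0,"rz":0},{"tx":0,"ty":0,"tz":0,"rx":0,"ry":0,"rz":0}]' - 30
python3 - <<'E'
from h import *
o=env.get_obs(); print(o['tool_pos'],o['tool_rot'],o['qpos'].round(2),o['force'])
c=snap('wrist','w2.png'); c=snap('top','t2.png')
E
```

```text
time_s: 5.98
tool_pos: [0.622, 0.0054, 0.0967]
tool_rot: [180.0, -0.1, 26.3]
force: [0.5, -0.0, -4.4]
grip_width: 0.0292
[0.62201343 0.00544657 0.09669219] [ 1.79955234e+02 -1.00549604e-01  2.63494691e+01] [ 16.15  23.23 -23.55  96.45  10.25  62.34 -74.11] [ 4.79122141e-01 -1.28419989e-03 -4.39403092e+00]
```

View pics/w2.png

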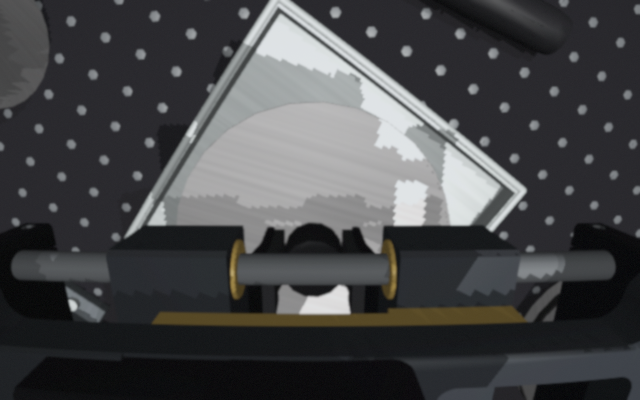

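View pics/t2.png

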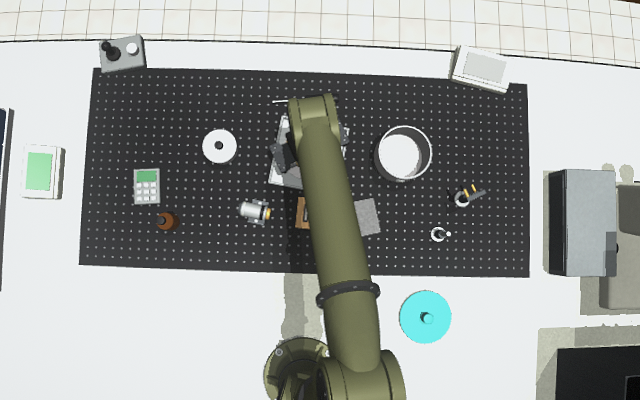

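The lid is over the tray. The tray's rim corners in this view are at about (280,2) and (523,190). I'll check the centring against these.

Run:
```python
from h import *
c=load('w2.png')
P=onz(c,[(280,1),(524,190)],.030)[:,:2]; print(P, np.linalg.norm(P[0]-P[1]))
e=P[1]-P[0]; e/=np.linalg.norm(e); n=np.array([e[1],-e[0]]); m=P.mean(0)
for n in(n,-n): print('centre',m+n*.095)
g=cv2.cvtColor(c['pixels'],cv2.COLOR_RGB2GRAY)
L=onz(c,[(186,190),(200,165),(230,133),(270,111),(315,102),(360,111),(400,135),(430,170)],.0967-.0438+.012)[:,:2]
A=np.c_[2*L,np.ones(len(L))]; s=np.linalg.lstsq(A,(L**2).sum(1),rcond=None)[0]; print('lid',s[:2],np.sqrt(s[2]+s[0]**2+s[1]**2))
t=load('top0.png')
Q=onz(t,[(281,117),(349,127),(337,194),(270,185)],.030)[:,:2]; print(Q,Q.mean(0))
```

```text
[[ 0.7281884   0.07915039]
 [ 0.69973953 -0.10565082]] 0.18697814212013625
centre [0.62007002 0.00120411]
centre [ 0.80785791 -0.02770454]
lid [0.62192638 0.00597541] 0.07105291423182945
[[ 0.72876497  0.08504009]
 [ 0.70671043 -0.10821607]
 [ 0.51499609 -0.07857147]
 [ 0.53435212  0.10883207]] [0.6212059  0.00177115]
```

```bash
python3 -m creep '[{"tx":-0.003,"ty":0.003,"tz":0.01,"rx":0,"ry":0,"rz":0},{"tx":0,"ty":0,"tz":0.012,"rx":0,"ry":0,"rz":0},{"tx":0,"ty":0,"tz":0.008,"rx":0,"ry":0,"rz":0},{"tx":0,"ty":0,"tz":0.004,"rx":0,"ry":0,"rz":0},{"tx":0,"ty":0,"tz":0.002,"rx":0,"ry":0,"rz":0},{"tx":0,"ty":0,"tz":0.001,"rx":0,"ry":0,"rz":0},{"tx":0,"ty":0,"tz":0,"rx":0,"ry":0,"rz":0},{"tx":0,"ty":0,"tz":0,"rx":0,"ry":0,"rz":0}]' - 30
```

```text
time_s: 7.08
tool_pos: [0.6201, 0.0012, 0.0588]
tool_rot: [180.0, -0.0, 26.3]
force: [-0.5, -0.1, -3.7]
grip_width: 0.0296
```

```bash
python3 -m creep '[{"tx":0,"ty":0,"tz":0.001,"rx":0,"ry":0,"rz":0},{"tx":0,"ty":0,"tz":0,"rx":0,"ry":0,"rz":0},{"tx":0,"ty":0,"tz":0,"rx":0,"ry":0,"rz":0}]' - 30
```

```text
time_s: 7.45
tool_pos: [0.6202, 0.0012, 0.0587]
tool_rot: [180.0, -0.0, 26.3]
force: [-3.2, -0.5, 6.4]
grip_width: 0.0293
```

```bash
python3 -m creep '[{"tx":0,"ty":0,"tz":0,"rx":0,"ry":0,"rz":0},{"tx":0,"ty":0,"tz":0,"rx":0,"ry":0,"rz":0},{"tx":0,"ty":0,"tz":0,"rx":0,"ry":0,"rz":0},{"tx":0,"ty":0,"tz":-0.01,"rx":0,"ry":0,"rz":0},{"tx":0,"ty":0,"tz":-0.03,"rx":0,"ry":0,"rz":0},{"tx":0,"ty":0,"tz":-0.05,"rx":0,"ry":0,"rz":0},{"tx":0,"ty":0,"tz":-0.05,"rx":0,"ry":0,"rz":0},{"tx":0,"ty":0,"tz":-0.02,"rx":0,"ry":0,"rz":0},{"tx":0,"ty":0,"tz":0,"rx":0,"ry":0,"rz":0}]' 0.06 30
python3 - <<'E'
from h import *
o=env.get_obs(); print(o['tool_pos'],o['tool_rot'],o['qpos'].round(2),o['force'])
c=snap('side','s3.png'); s=c['pixels'][150:270,300:460,::-1]; cv2.imwrite('pics/s3c.png',cv2.resize(s,None,fx=5,fy=5,interpolation=cv2.INTER_CUBIC))
E
```

```text
time_s: 8.57
tool_pos: [0.6206, 0.0012, 0.2192]
tool_rot: [179.9, -0.2, 26.3]
force: [0.5, 0.0, 0.5]
grip_width: 0.0599
[0.62063038 0.00124819 0.2191582 ] [ 1.79900080e+02 -1.55753730e-01  2.63435401e+01] [ 17.46  17.21 -24.49  89.3    7.34  74.89 -71.62] [0.51511654 0.02555752 0.49920638]
```

View pics/s3c.png

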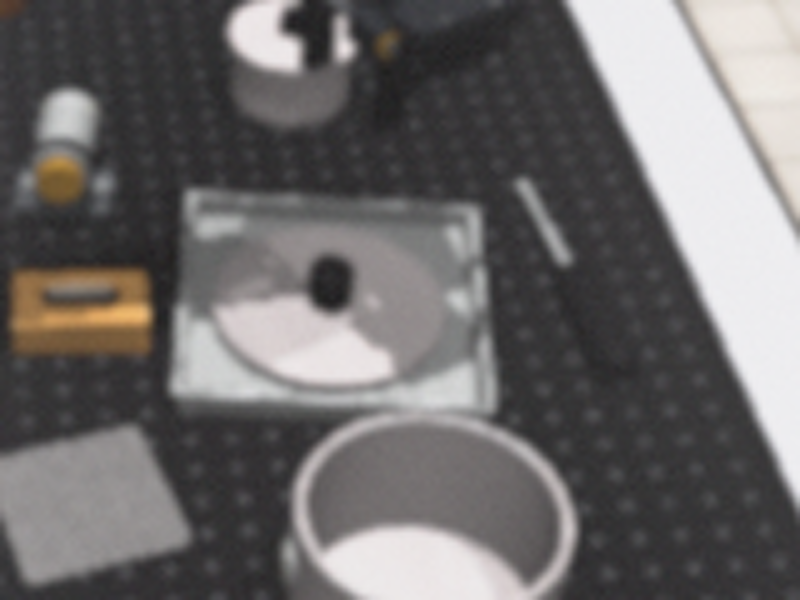

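The lid lies flat, knob up, inside the tray with its knob at crop (330,283). Next I'll work out a rough arm model from the logged joint and pose pairs, to judge whether the tilted grasps are reachable.

```bash
cat > kin.py <<'E'
import numpy as np
from scipy.spatial.transform import Rotation as R
from scipy.optimize import least_squares
D=[([64.461,18.429,-4.016,83.157,1.292,78.541,-3.258],[.28829,-.58216,.24674],[-179.918,.002,26.35]),
([36.84,18.97,-16.48,83.01,5.49,78.82,-43.71],[.58056,-.28778,.24756],[179.951,.085,26.147]),
([32.5,25.73,-17.26,85.64,7.91,69.71,-49.58],[.62742,-.25052,.14893],[179.906,-.072,26.297]),
([32.63,23.47,-17.53,82.12,7.11,75.55,-48.96],[.62563,-.24988,.2052],[-179.964,.036,26.355]),
([16.15,23.23,-23.55,96.45,10.25,62.34,-74.11],[.62201,.00545,.09669],[179.955,-.1,26.349]),
([17.46,17.21,-24.49,89.3,7.34,74.89,-71.62],[.62063,.00125,.21916],[179.9,-.156,26.343])]
def fk(q,p,s):
    h,l1,l2,l3,a1,a2,a3=p
    T=np.array([0,0,h]);M=R.identity()
    ax='zyzyzyz'; off={1:[a1,0,l1],3:[a2,0,l2],5:[a3,0,l3]}
    # link translations after y joints
    for i in range(7):
        M=M*R.from_euler(ax[i],s[i]*q[i],degrees=True)
        if i in off: T=T+M.apply(off[i])
    return T,M
E
python3 - <<'E'
from kin import *
import itertools
best=[]
for s3,s5,s7 in itertools.product((1,-1),repeat=3):
    s=[-1,1,s3,1,s5,1,s7]
    Es=[]; C=[]
    for q,p,e in D:
        C.append(R.from_euler('xyz',e,degrees=True).inv()*fk(q,[0]*7,s)[1])
    m=R.concatenate(C); spread=(m.mean().inv()*m).magnitude().max()*57.3
    f=lambda x:np.ravel([fk(q,x,s)[0]-p for q,p,e in D])
    r=least_squares(f,[.3,.4,.4,.2,0,0,0])
    print(s,spread.round(2),m.mean().as_euler('xyz',degrees=True).round(1),r.x.round(4),np.abs(r.fun).max().round(5))
E
```

```text
[-1, 1, 1, 1, 1, 1, 1] 63.89 [  -0.    -0.  -152.3] [-8.8168  0.7872  0.2557 -8.7588  0.814   0.1204  0.6331] 0.05267
[-1, 1, 1, 1, 1, 1, -1] 28.36 [ -0.    0.  -53.5] [-8.8168  0.7872  0.2557 -8.7588  0.814   0.1204  0.6331] 0.05267
[-1, 1, 1, 1, -1, 1, 1] 68.39 [   7.7   10.6 -155.9] [-0.6844  0.8815  0.3713 -0.6504  0.4836  0.316   0.4315] 0.04439
[-1, 1, 1, 1, -1, 1, -1] 26.65 [  7.5  -9.7 -58.4] [-0.6844  0.8815  0.3713 -0.6504  0.4836  0.316   0.4315] 0.04439
[-1, 1, -1, 1, 1, 1, 1] 91.72 [ -9.1 -10.2 173.5] [-0.1524  0.4695  0.5071 -0.0665  0.0345 -0.0014  0.0301] 0.01828
[-1, 1, -1, 1, 1, 1, -1] 11.24 [ -6.1  10.2 -86.4] [-0.1524  0.4695  0.5071 -0.0665  0.0345 -0.0014  0.0301] 0.01828
[-1, 1, -1, 1, -1, 1, 1] 95.67 [ -0.   -0.  167.8] [ 0.3198  0.4789  0.492   0.411   0.0687 -0.0046  0.0505] 0.01838
[-1, 1, -1, 1, -1, 1, -1] 0.01 [ -0.   0. -90.] [ 0.3198  0.4789  0.492   0.411   0.0687 -0.0046  0.0505] 0.01838
```

Run:
```python
from kin import *
s=[-1,1,-1,1,-1,1,-1]
def fk2(q,x):
    # offsets after each joint i (x,y,z) subset
    T=np.zeros(3);M=R.identity()
    off={0:[x[0],0,x[1]],1:[x[2],x[3],x[4]],3:[x[5],x[6],x[7]],5:[x[8],x[9],x[10]]}
    for i,a in enumerate('zyzyzyz'):
        M=M*R.from_euler(a,s[i]*q[i],degrees=True)
        if i in off: T=T+M.apply(off[i])
    return T,M
x0=np.array([0,.32,0,0,.48,0,0,.49,0,0,.3])
for w in(1e-1,1e-2,1e-3):
  r=least_squares(lambda x:np.r_[np.ravel([fk2(q,x)[0]-p for q,p,e in D]),w*(x-x0)],x0)
  print(w,r.x.round(4),np.abs(r.fun[:18]).max().round(5))
```

```text
0.1 [-2.000e-03  2.711e-01  7.300e-03 -1.100e-02  4.593e-01  6.700e-03
 -9.900e-03  5.114e-01 -4.000e-04 -5.700e-03  3.488e-01] 0.00141
0.01 [ 7.000e-04  2.617e-01 -7.000e-04 -1.570e-02  4.678e-01  1.000e-04
 -1.050e-02  5.135e-01  4.000e-04 -4.000e-04  3.559e-01] 9e-05
0.001 [ 7.000e-04  2.403e-01 -8.000e-04 -1.560e-02  4.678e-01 -1.000e-04
 -1.060e-02  5.134e-01  3.000e-04 -3.000e-04  3.348e-01] 9e-05
```

```bash
python3 -m creep '[{"tx":-0.008,"ty":-0.012,"tz":-0.01,"rx":0,"ry":0,"rz":0},{"tx":-0.02,"ty":-0.03,"tz":-0.01,"rx":0,"ry":0,"rz":0},{"tx":-0.025,"ty":-0.037,"tz":0,"rx":0,"ry":0,"rz":0},{"tx":-0.025,"ty":-0.037,"tz":0,"rx":0,"ry":0,"rz":0},{"tx":-0.02,"ty":-0.03,"tz":0,"rx":0,"ry":0,"rz":0},{"tx":-0.008,"ty":-0.012,"tz":0,"rx":0,"ry":0,"rz":-5},{"tx":0,"ty":0,"tz":0,"rx":0,"ry":0,"rz":-9},{"tx":0,"ty":0,"tz":0,"rx":0,"ry":0,"rz":-9},{"tx":0,"ty":0,"tz":0,"rx":0,"ry":0,"rz":-9},{"tx":0,"ty":0,"tz":0,"rx":0,"ry":0,"rz":-9},{"tx":0,"ty":0,"tz":0,"rx":0,"ry":0,"rz":-8},{"tx":0,"ty":0,"tz":0,"rx":0,"ry":0,"rz":-5},{"tx":0,"ty":0,"tz":0,"rx":0,"ry":0,"rz":0},{"tx":0,"ty":0,"tz":0,"rx":0,"ry":0,"rz":0}]' 0.087 30
python3 - <<'E'
from h import *
o=env.get_obs(); print(o['tool_pos'],o['tool_rot'],o['qpos'].round(3))
c=snap('wrist','w4.png')
E
```

```text
time_s: 10.38
tool_pos: [0.454, 0.0958, 0.237]
tool_rot: [-179.9, 0.0, 80.3]
force: [-0.1, 0.3, 0.2]
grip_width: 0.0871
[0.45402518 0.09580178 0.23697291] [-1.79935543e+02  2.80913216e-02  8.02758569e+01] [ 14.014  -3.219 -27.945 108.241  -1.564  74.679 -23.203]
```

View pics/w4.png

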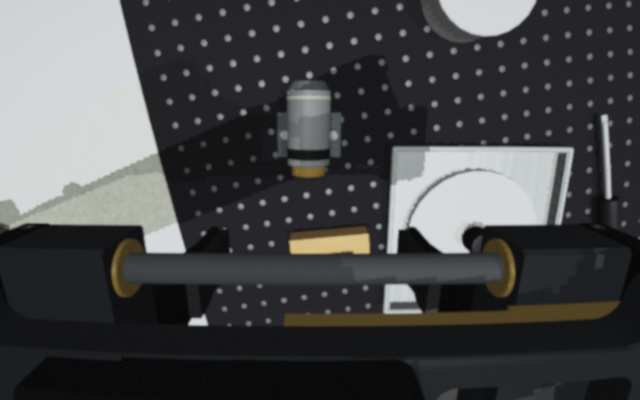

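The wrist view shows the objective upright in the image, with brass at (309,173) and the lens end at (309,84), so its axis is nearly along tool x. Now I'll measure it and check reach.

Run:
```python
from h import *
c=load('w4.png'); g=cv2.cvtColor(c['pixels'],cv2.COLOR_RGB2GRAY).astype(int)
L=[];Rr=[]
for v in range(102,146,4):
    r=np.gradient(cv2.GaussianBlur(g[v].astype(np.float32).reshape(1,-1),(3,1),0)[0]); 
    l=280+np.argmax(r[280:300]); rr=318+np.argmin(r[318:345]); L.append((l,v));Rr.append((rr,v))
print(L,Rr)
hsv=cv2.cvtColor(c['pixels'],cv2.COLOR_RGB2HSV); m=(hsv[:,:,1]>110); m[:155]=0;m[190:]=0;m[:,:280]=0;m[:,340:]=0
ys,xs=np.nonzero(m); print(xs.min(),xs.max(),ys.min(),ys.max())
mid=(np.array(L)+np.array(Rr))/2
P=onz(c,mid,.052)[:,:2]; vx,vy,x0,y0=cv2.fitLine(P.astype(np.float32),cv2.DIST_L2,0,.01,.01).ravel(); print('dir',np.degrees(np.arctan2(vy,vx))%180,x0,y0)
W=onz(c,L,.052)-onz(c,Rr,.052); print('width',np.linalg.norm(W,axis=1).mean())
B=onz(c,[(309,ys.max()+.5)],.052)[0]; T=onz(c,[(309,80)],.052)[0]; print('thread bottom',B,'lens top',T,np.linalg.norm(B-T))
print(onz(c,[(309,85),(309,97),(309,167)],.058))
x=c['pixels'][70:190,260:360,::-1]; cv2.imwrite('pics/w4c.png',cv2.resize(x,None,fx=5,fy=5,interpolation=cv2.INTER_CUBIC))
```

```text
[(np.int64(287), 102), (np.int64(287), 106), (np.int64(287), 110), (np.int64(288), 114), (np.int64(288), 118), (np.int64(288), 122), (np.int64(288), 126), (np.int64(290), 130), (np.int64(280), 134), (np.int64(280), 138), (np.int64(288), 142)] [(np.int64(330), 102), (np.int64(330), 106), (np.int64(330), 110), (np.int64(341), 114), (np.int64(343), 118), (np.int64(343), 122), (np.int64(341), 126), (np.int64(340), 130), (np.int64(338), 134), (np.int64(337), 138), (np.int64(339), 142)]
291 324 167 177
dir 83.84021 0.4619227 0.15386589
width 0.04775908505380419
thread bottom [0.45014708 0.10234916 0.052     ] lens top [0.46566774 0.1915936  0.052     ] 0.09058399899095039
[[0.46491578 0.18680134 0.058     ]
 [0.46312482 0.17649097 0.058     ]
 [0.45215879 0.11344173 0.058     ]]
```

View pics/w4c.png

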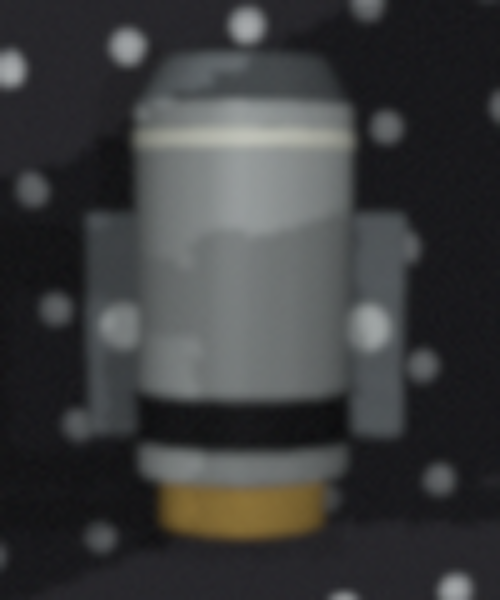

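Run:
```python
from h import *
c=load('top0.png')
print(onz(c,[(267.9,213.3)],.052),onz(c,[(257.7,211.4)],.020), onz(c,[(242,208.4)],.052))
s=load('side0.png'); print('proj side brass',proj(s,[[.4506,.105,.052]]),'obs ~',290+562/7.8,155+240/7.8)
print('proj top brass',proj(c,[[.4506,.105,.052]]))
w=load('w4.png'); print(onz(w,[(278+2,135),(339,135)],.02).mean(0))
```

```text
[[0.45418078 0.11042766 0.052     ]] [[0.46028539 0.14117289 0.02      ]] [[0.46538388 0.18155499 0.052     ]]
proj side brass [[311.45585039 186.28557895]] obs ~ 362.05128205128204 185.76923076923077
proj top brass [[269.84478362 214.67243369]]
[0.45686721 0.14045511 0.02      ]
```

```bash
cat > ik.py <<'E'
from kin import *
s=[-1,1,-1,1,-1,1,-1]
X=np.array([.0007,.25,-.0008,-.0156,.4678,-.0001,-.0106,.5134,.0003,-.0003,.3443])
lo=np.array([-163.93,-17.29,-79.2,3.27,-89.18,5.43,-154.24]);hi=np.array([163.93,119.83,71.16,140.29,269.18,117.66,154.24])
def fk2(q,x=X):
    T=np.zeros(3);M=R.identity()
    off={0:[x[0],0,x[1]],1:[x[2],x[3],x[4]],3:[x[5],x[6],x[7]],5:[x[8],x[9],x[10]]}
    for i,a in enumerate('zyzyzyz'):
        M=M*R.from_euler(a,s[i]*q[i],degrees=True)
        if i in off: T=T+M.apply(off[i])
    return T,M*R.from_euler('z',90,degrees=True)
def ik(T,M,q0):
    f=lambda q:np.r_[(fk2(q)[0]-T)*10,(M.inv()*fk2(q)[1]).as_rotvec()*2,1e-3*(q-q0)/57]
    r=least_squares(f,np.clip(q0,lo+.1,hi-.1),bounds=(lo,hi)); e=f(r.x); return r.x,np.linalg.norm(e[:3])/10,np.linalg.norm(e[3:6])/2*57.3
def tool(xdir_az,th):  # tool x az; pitched ry=-th
    return R.from_euler('xyz',[180,0,xdir_az],degrees=True)*R.from_euler('y',-th,degrees=True)
E
python3 - <<'E'
from ik import *
q=np.array([14.014,-3.219,-27.945,108.241,-1.564,74.679,-23.203]); T,M=fk2(q); print(T,M.as_euler('xyz',degrees=True))
G=np.array([.459,.15,.052])
for th in(30,45,55):
    qq=q
    for t in np.linspace(0,th,6):
        M=tool(80.1,t); z=M.as_matrix()[:,2]; qq,ep,er=ik(G+[0,0,.1]-.006*z,M,qq)
    qa,ep,er=ik(G-.006*z,M,qq); print('A',th,qa.round(1),ep.round(4),er.round(2))
    for az in(80,60,40,20,0,-20,-60,-100):
        qq=qa; n=24
        for k in range(n+1):
            f=k/n; t=th+f*(-90); M=tool(80.1+(az-80.1)*f,t); z=M.as_matrix()[:,2]
            P=G*(1-f)+np.array([.449,-.147,.061])*f+[0,0,.12*np.sin(np.pi*f)**.5]; qq,ep,er=ik(P-.006*z,M,qq)
        if er<1 and ep<.003: print('  B',th,az,qq.round(1),ep.round(4),er.round(2))
E
```

```text
[0.45393203 0.09588273 0.23683224] [-1.79935452e+02  2.76527727e-02  8.02753835e+01]
A 30 [-10.5  27.  -30.6 104.6  32.2  79.5 -64.9] 0.0 0.0
  B 30 80 [ 46.   35.2  -0.2 105.3 -44.6  86.3  58.9] 0.0 0.0
  B 30 60 [ 46.4  28.2   5.2 118.3 -58.1  77.5  58.9] 0.0 0.0
  B 30 40 [ 43.   20.6  11.6 131.9 -74.1  68.9  60.3] 0.0 0.0
A 45 [-18.8  36.4 -27.7  98.   38.1  92.9 -71. ] 0.0 0.0
  B 45 80 [ 40.4  25.5   1.  109.7 -38.9  76.1  51.9] 0.0 0.0
  B 45 60 [ 40.   18.3   5.4 120.6 -49.9  66.7  46.7] 0.0 0.0
  B 45 40 [ 36.1  10.   10.3 131.9 -61.9  55.6  41.2] 0.0 0.0
  B 45 20 [107.7   5.3 -64.8 140.3 -70.1  37.2  32.2] 0.0 0.0
A 55 [-23.6  42.7 -25.2  93.7  40.9 101.1 -73.3] 0.0 0.0
  B 55 80 [ 36.1  19.6   1.  112.4 -33.4  69.4  45.1] 0.0 0.0
  B 55 60 [ 35.7  13.    4.  121.3 -41.8  60.2  35.8] 0.0 0.0
  B 55 40 [ 32.3   5.4   7.3 130.4 -49.4  49.1  24.6] 0.0 0.0
  B 55 20 [ 24.8  -2.8  10.3 138.7 -54.   34.9   8.3] 0.0 0.0
```

```bash
python3 -m creep '[{"tx":0.015,"ty":0,"tz":0,"rx":0,"ry":0,"rz":0},{"tx":0.03,"ty":-0.001,"tz":0,"rx":0,"ry":0,"rz":0},{"tx":0.035,"ty":-0.001,"tz":0,"rx":0,"ry":0,"rz":0},{"tx":0.034,"ty":-0.001,"tz":0,"rx":0,"ry":0,"rz":0},{"tx":0.015,"ty":-0.001,"tz":0,"rx":0,"ry":-5,"rz":0},{"tx":0,"ty":0,"tz":0,"rx":0,"ry":-9,"rz":0},{"tx":0,"ty":0,"tz":0,"rx":0,"ry":-9,"rz":0},{"tx":0,"ty":0,"tz":0,"rx":0,"ry":-9,"rz":0},{"tx":0,"ty":0,"tz":0,"rx":0,"ry":-8,"rz":0},{"tx":0,"ty":0,"tz":0,"rx":0,"ry":-5,"rz":0},{"tx":0,"ty":0,"tz":0,"rx":0,"ry":0,"rz":0},{"tx":0,"ty":0,"tz":0,"rx":0,"ry":0,"rz":0}]' 0.087 30
python3 - <<'E'
from h import *
o=env.get_obs(); print(o['tool_pos'],o['tool_rot'],o['qpos'].round(3))
from ik import *
q=o['qpos']; T,M=fk2(q); print(T,M.as_euler('xyz',degrees=True)); z=M.as_matrix()[:,2]
print('err along tool', M.inv().apply(o['tool_pos']-T), 'dh->', (o['tool_pos']-T), z)
E
```

```text
time_s: 11.92
tool_pos: [0.4725, 0.2239, 0.2377]
tool_rot: [179.9, 44.9, 80.3]
force: [0.5, -0.1, -0.4]
grip_width: 0.0872
[0.47251978 0.2239175  0.23770274] [179.94887586  44.88521352  80.29530561] [-19.306  31.353 -34.958  83.117  36.554 112.483 -65.261]
[0.47248194 0.22357857 0.23836258] [179.94887586  44.88521352  80.29530561]
err along tool [ 7.06860002e-04 -2.00324742e-05  2.27235196e-04] dh-> [ 3.78447741e-05  3.38926635e-04 -6.59836879e-04] [-0.11807849 -0.69574023 -0.7085217 ]
```

```bash
python3 -m creep '[{"tx":0.015,"ty":-0.001,"tz":0.015,"rx":0,"ry":0,"rz":0},{"tx":0.025,"ty":0,"tz":0.025,"rx":0,"ry":0,"rz":0},{"tx":0.025,"ty":0,"tz":0.025,"rx":0,"ry":0,"rz":0},{"tx":0.013,"ty":0,"tz":0.013,"rx":0,"ry":0,"rz":0},{"tx":0,"ty":0,"tz":0.03,"rx":0,"ry":0,"rz":0},{"tx":0,"ty":0,"tz":0,"rx":0,"ry":0,"rz":0},{"tx":0,"ty":0,"tz":0,"rx":0,"ry":0,"rz":0}]' 0.087 30
python3 - <<'E'
from h import *
o=env.get_obs(); print(o['tool_pos'],o['tool_rot'],o['qpos'].round(3))
c=snap('wrist','w5.png'); s=snap('side','s5.png'); cv2.imwrite('pics/s5c.png',cv2.resize(s['pixels'][110:230,240:400,::-1],None,fx=5,fy=5,interpolation=cv2.INTER_CUBIC))
E
```

```text
time_s: 12.8
tool_pos: [0.4683, 0.2035, 0.1069]
tool_rot: [179.9, 44.9, 80.3]
force: [-0.0, 0.3, 0.7]
grip_width: 0.087
[0.46833411 0.20348725 0.10693947] [179.9039532   44.91281652  80.26169131] [-18.557  37.356 -33.406  91.082  38.447 100.989 -71.378]
```

View pics/w5.png

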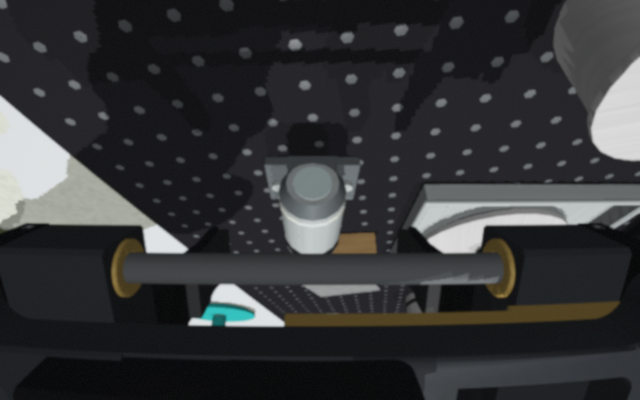

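View pics/s5c.png

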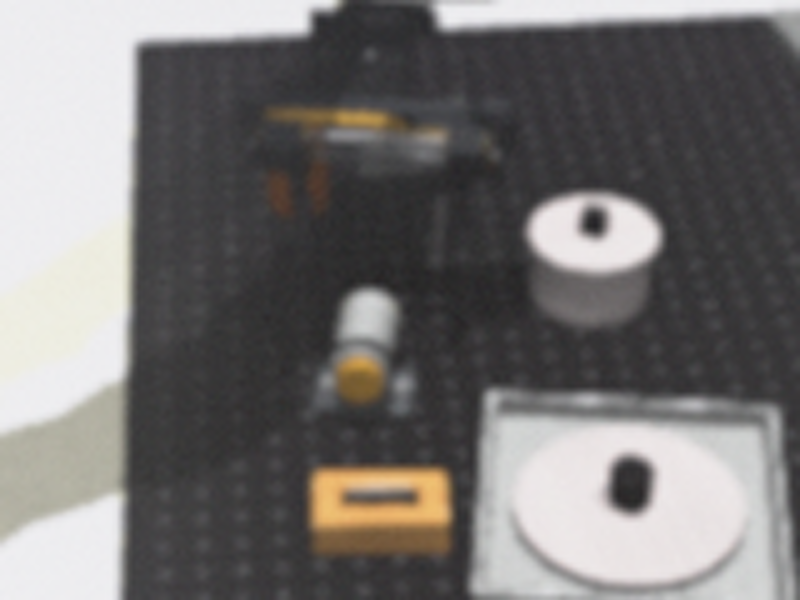

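The objective is centred between the open fingers (lens at (313,185), fingers at about 205 and 420), and the side view shows the way is clear. Now I'll go in and close.

```bash
python3 -m creep '[{"tx":0,"ty":0,"tz":0.015,"rx":0,"ry":0,"rz":0},{"tx":0,"ty":0,"tz":0.02,"rx":0,"ry":0,"rz":0},{"tx":0,"ty":0,"tz":0.02,"rx":0,"ry":0,"rz":0},{"tx":0,"ty":0,"tz":0.012,"rx":0,"ry":0,"rz":0},{"tx":0,"ty":0,"tz":0.004,"rx":0,"ry":0,"rz":0},{"tx":0,"ty":0,"tz":0,"rx":0,"ry":0,"rz":0},{"tx":0,"ty":0,"tz":0,"rx":0,"ry":0,"rz":0}]' 0.087 30
```

```text
time_s: 13.78
tool_pos: [0.4597, 0.154, 0.0561]
tool_rot: [180.0, 44.9, 80.3]
force: [-1.0, -0.6, -0.0]
grip_width: 0.087
```

```bash
python3 -m creep '[{"tx":0,"ty":0,"tz":0,"rx":0,"ry":0,"rz":0},{"tx":0,"ty":0,"tz":0,"rx":0,"ry":0,"rz":0},{"tx":0,"ty":0,"tz":0,"rx":0,"ry":0,"rz":0},{"tx":0,"ty":0,"tz":0,"rx":0,"ry":0,"rz":0},{"tx":0,"ty":0,"tz":0,"rx":0,"ry":0,"rz":0}]' 0.0 30
```

```text
time_s: 14.4
tool_pos: [0.4595, 0.1533, 0.0558]
tool_rot: [180.0, 45.0, 80.3]
force: [0.6, -0.2, -0.1]
grip_width: 0.0452
```

```bash
python3 -m creep '[{"tx":0,"ty":0,"tz":0,"rx":0,"ry":0,"rz":0},{"tx":0,"ty":0,"tz":0,"rx":0,"ry":0,"rz":0},{"tx":0,"ty":0,"tz":0,"rx":0,"ry":0,"rz":0}]' 0.0 40
```

```text
time_s: 14.78
tool_pos: [0.4592, 0.1533, 0.0558]
tool_rot: [-180.0, 45.0, 80.4]
force: [-0.1, 0.0, 0.3]
grip_width: 0.0391
```

```bash
python3 -m creep '[{"tx":-0.004,"ty":0,"tz":-0.004,"rx":0,"ry":0,"rz":0},{"tx":-0.01,"ty":0,"tz":-0.01,"rx":0,"ry":0,"rz":0},{"tx":-0.02,"ty":0,"tz":-0.02,"rx":0,"ry":0,"rz":0},{"tx":-0.025,"ty":0,"tz":-0.025,"rx":0,"ry":0,"rz":0},{"tx":-0.025,"ty":0,"tz":-0.025,"rx":0,"ry":0,"rz":0},{"tx":-0.01,"ty":0,"tz":-0.01,"rx":0,"ry":0,"rz":0},{"tx":0,"ty":0,"tz":0,"rx":0,"ry":0,"rz":0},{"tx":0,"ty":0,"tz":0,"rx":0,"ry":0,"rz":0}]' 0.0 40
python3 - <<'E'
from h import *
o=env.get_obs(); print(o['tool_pos'],o['tool_rot'],o['qpos'].round(3),o['force'])
c=snap('wrist','w6.png'); s=snap('side','s6.png'); cv2.imwrite('pics/s6c.png',cv2.resize(s['pixels'][110:230,240:400,::-1],None,fx=5,fy=5,interpolation=cv2.INTER_CUBIC))
E
```

```text
time_s: 15.78
tool_pos: [0.459, 0.153, 0.1875]
tool_rot: [-179.9, 45.1, 80.4]
force: [-0.1, 0.5, -3.3]
grip_width: 0.039
[0.45899343 0.15296163 0.18745299] [-179.86748165   45.05518564   80.44351261] [-13.519  27.679 -34.457  94.404  36.846 104.037 -64.653] [-0.1372342   0.51371232 -3.25195996]
```

View pics/s6c.png

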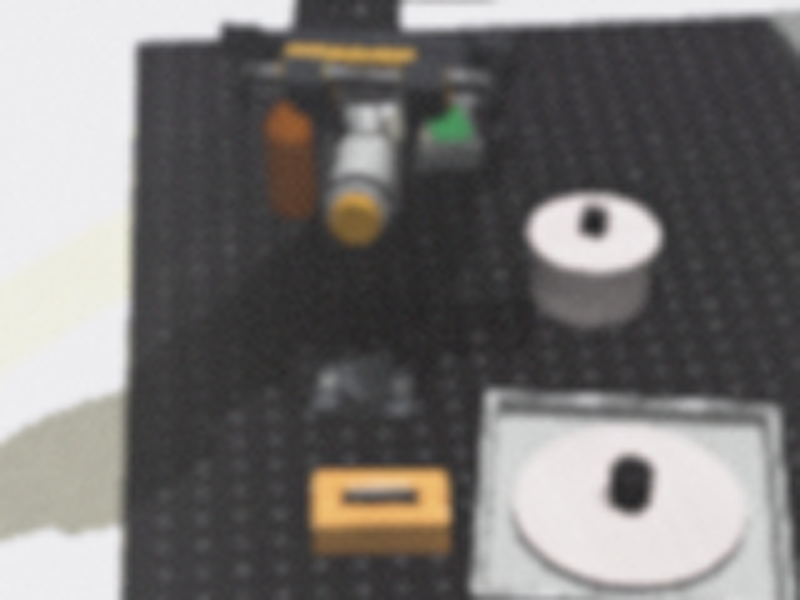

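View pics/w6.png

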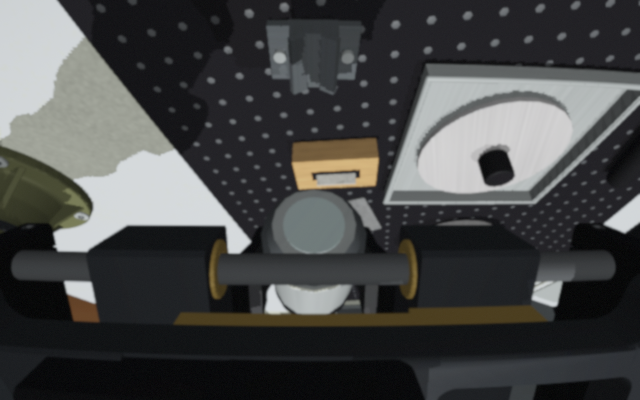

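Run:
```python
from ik import *
q=np.array([-13.519,27.679,-34.457,94.404,36.846,104.037,-64.653]);P=np.array([.459,.153,.1875])
M0=R.from_euler('xyz',[-179.87,45.06,80.44],degrees=True)
for k in range(1,11):
    q2,ep,er=ik(P,M0*R.from_euler('y',9*k,degrees=True),q); print(k,q2.round(0),np.abs(q2-q).max().round(1),ep.round(4),er.round(2)); q=q2
for k in range(1,11):
    q2,ep,er=ik(P+[-.0014*k,-.03*k,0],M0*R.from_euler('y',90,degrees=True),q); q=q2
print(q.round(0),ep,er)
```

```text
1 [ -9.  22. -36.  97.  32.  97. -61.] 7.4 0.0 0.0
2 [ -4.  17. -36. 100.  27.  89. -56.] 7.6 0.0 0.0
3 [  1.  11. -36. 103.  20.  81. -50.] 7.5 0.0 0.0
4 [  6.   6. -34. 106.  11.  75. -42.] 8.6 0.0 0.0
5 [ 10.   2. -32. 110.   1.  69. -32.] 9.8 0.0 0.0
6 [ 13.  -1. -28. 113. -10.  65. -21.] 10.8 0.0 0.0
7 [ 16.  -3. -25. 116. -21.  63. -10.] 11.5 0.0 0.0
8 [ 18.  -3. -21. 119. -31.  62.   2.] 11.7 0.0 0.0
9 [ 21.  -2. -18. 121. -42.  63.  14.] 11.5 0.0 0.0
10 [ 24.   1. -15. 123. -51.  66.  24.] 10.8 0.0 0.0
[ 41.  15.   0. 107. -37.  87.  43.] 2.307459384845566e-09 1.3241656750955848e-06
```

```bash
python3 -m creep '[{"tx":0,"ty":0,"tz":0,"rx":0,"ry":4,"rz":0},{"tx":0,"ty":0,"tz":0,"rx":0,"ry":7,"rz":0},{"tx":0,"ty":0,"tz":0,"rx":0,"ry":8,"rz":0},{"tx":0,"ty":0,"tz":0,"rx":0,"ry":8,"rz":0},{"tx":0,"ty":0,"tz":0,"rx":0,"ry":8,"rz":0},{"tx":0,"ty":0,"tz":0,"rx":0,"ry":8,"rz":0},{"tx":0,"ty":0,"tz":0,"rx":0,"ry":8,"rz":0},{"tx":0,"ty":0,"tz":0,"rx":0,"ry":8,"rz":0},{"tx":0,"ty":0,"tz":0,"rx":0,"ry":8,"rz":0},{"tx":0,"ty":0,"tz":0,"rx":0,"ry":8,"rz":0},{"tx":0,"ty":0,"tz":0,"rx":0,"ry":7,"rz":0},{"tx":0,"ty":0,"tz":0,"rx":0,"ry":5,"rz":0},{"tx":0,"ty":0,"tz":0,"rx":0,"ry":3,"rz":0},{"tx":0,"ty":0,"tz":0,"rx":0,"ry":0,"rz":0},{"tx":0,"ty":0,"tz":0,"rx":0,"ry":0,"rz":0}]' 0.0 40
python3 - <<'E'
from h import *
o=env.get_obs(); print(o['tool_pos'],o['tool_rot'],o['qpos'].round(3),o['force'])
c=snap('wrist','w7.png'); s=snap('side','s7.png')
E
```

```text
time_s: 17.75
tool_pos: [0.4589, 0.1536, 0.1884]
tool_rot: [-179.9, -44.9, 80.4]
force: [0.3, 0.6, -2.7]
grip_width: 0.0392
[0.45892746 0.15360687 0.18835597] [-179.92720786  -44.92070987   80.37598783] [ 28.111   0.74  -20.071 123.082 -50.416  65.76   24.255] [ 0.31706422  0.64764125 -2.73044602]
```

View pics/w7.png

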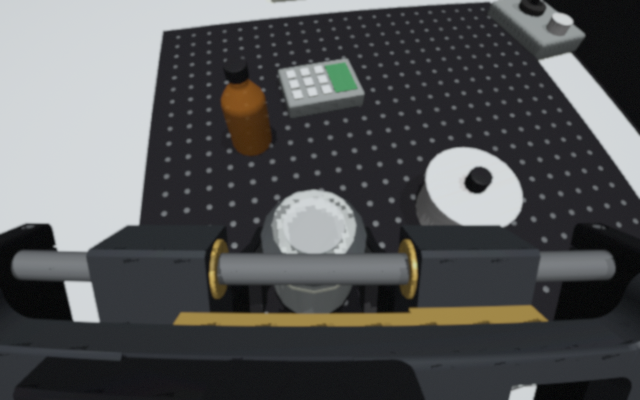

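View pics/s7.png

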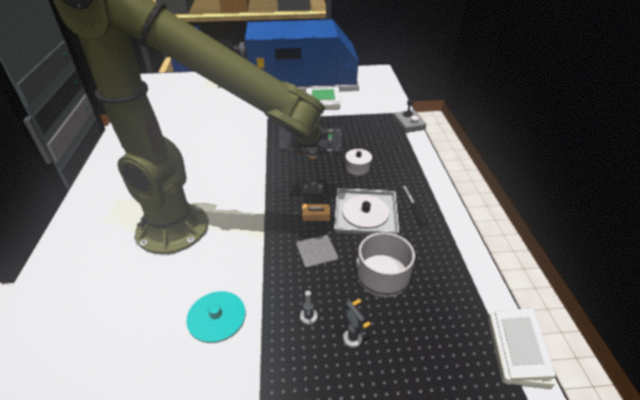

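Run:
```python
import cv2,numpy as np
a=[cv2.imread(f'pics/{n}.png')[180:320,250:380] for n in('w6','w7')]
cv2.imwrite('pics/w67.png',np.hstack([cv2.resize(i,(390,420),interpolation=cv2.INTER_CUBIC) for i in a]))
```

```text
(no output)
```

View pics/w67.png

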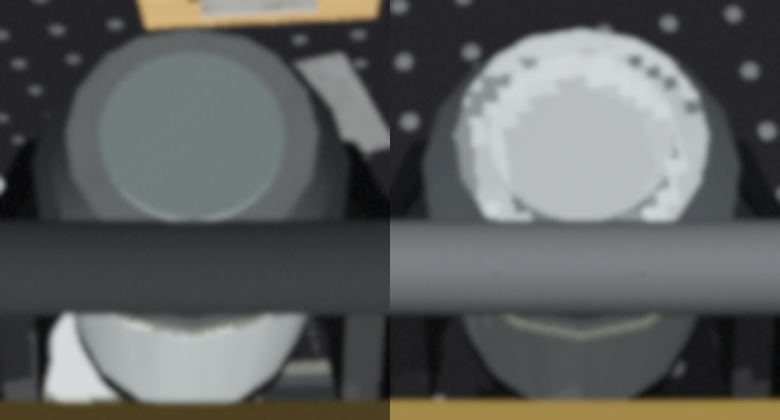

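The lens outline sits the same in the grip before and after the turn, with no slip, so the objective is upright. Next I'll carry it over to the mat.

```bash
python3 -m creep '[{"tx":-0.008,"ty":0.001,"tz":-0.008,"rx":0,"ry":0,"rz":0},{"tx":-0.018,"ty":0.003,"tz":-0.018,"rx":0,"ry":0,"rz":0},{"tx":-0.025,"ty":0.004,"tz":-0.025,"rx":0,"ry":0,"rz":0},{"tx":-0.028,"ty":0.004,"tz":-0.028,"rx":0,"ry":0,"rz":0},{"tx":-0.028,"ty":0.004,"tz":-0.028,"rx":0,"ry":0,"rz":0},{"tx":-0.028,"ty":0.004,"tz":-0.028,"rx":0,"ry":0,"rz":0},{"tx":-0.028,"ty":0.004,"tz":-0.028,"rx":0,"ry":0,"rz":0},{"tx":-0.025,"ty":0.004,"tz":-0.025,"rx":0,"ry":0,"rz":0},{"tx":-0.018,"ty":0.003,"tz":-0.018,"rx":0,"ry":0,"rz":0},{"tx":-0.009,"ty":0.002,"tz":-0.009,"rx":0,"ry":0,"rz":0},{"tx":-0.008,"ty":0,"tz":0.008,"rx":0,"ry":0,"rz":0},{"tx":-0.02,"ty":0,"tz":0.02,"rx":0,"ry":0,"rz":0},{"tx":-0.02,"ty":0,"tz":0.02,"rx":0,"ry":0,"rz":0},{"tx":-0.015,"ty":0,"tz":0.015,"rx":0,"ry":0,"rz":0},{"tx":-0.007,"ty":0,"tz":0.007,"rx":0,"ry":0,"rz":0},{"tx":0,"ty":0,"tz":0,"rx":0,"ry":0,"rz":0},{"tx":0,"ty":0,"tz":0,"rx":0,"ry":0,"rz":0}]' 0.0 40
python3 - <<'E'
from h import *
o=env.get_obs(); print(o['tool_pos'],o['tool_rot'],o['qpos'].round(3),o['force'])
t=snap('top','t8.png'); s=snap('side','s8.png'); cv2.imwrite('pics/s8c.png',cv2.resize(s['pixels'][200:350,240:440,::-1],None,fx=4,fy=4,interpolation=cv2.INTER_CUBIC))
E
```

```text
time_s: 19.98
tool_pos: [0.4415, -0.1522, 0.0906]
tool_rot: [179.9, -45.0, 80.4]
force: [0.5, -1.4, -3.6]
grip_width: 0.0392
[ 0.44154137 -0.15221213  0.09055984] [179.8858316  -44.97412349  80.42662197] [ 44.934  22.928  -3.806 109.568 -36.633  77.653  49.416] [ 0.48700361 -1.43560686 -3.5896945 ]
```

View pics/s8c.png

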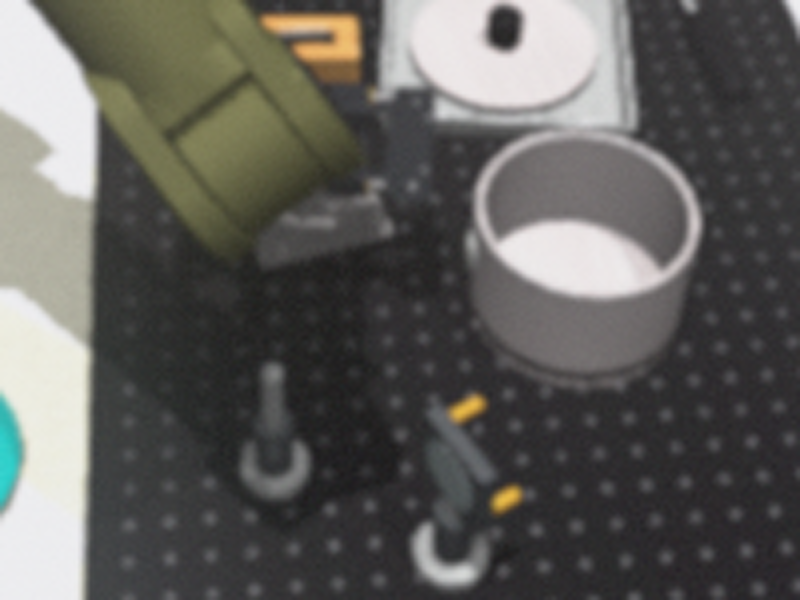

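```bash
python3 -m creep '[{"tx":-0.006,"ty":0,"tz":0.006,"rx":0,"ry":0,"rz":0},{"tx":-0.006,"ty":0,"tz":0.006,"rx":0,"ry":0,"rz":0},{"tx":-0.003,"ty":0,"tz":0.003,"rx":0,"ry":0,"rz":0},{"tx":-0.001,"ty":0,"tz":0.001,"rx":0,"ry":0,"rz":0},{"tx":0,"ty":0,"tz":0,"rx":0,"ry":0,"rz":0},{"tx":0,"ty":0,"tz":0,"rx":0,"ry":0,"rz":0}]' 0.0 40
```

```text
time_s: 20.82
tool_pos: [0.4411, -0.152, 0.0673]
tool_rot: [180.0, -45.0, 80.4]
force: [-1.0, -0.7, -3.2]
grip_width: 0.0387
```

```bash
python3 -m creep '[{"tx":-0.0007,"ty":0,"tz":0.0007,"rx":0,"ry":0,"rz":0},{"tx":-0.0007,"ty":0,"tz":0.0007,"rx":0,"ry":0,"rz":0},{"tx":0,"ty":0,"tz":0,"rx":0,"ry":0,"rz":0},{"tx":0,"ty":0,"tz":0,"rx":0,"ry":0,"rz":0}]' 0.0 40
```

```text
time_s: 21.32
tool_pos: [0.441, -0.152, 0.0652]
tool_rot: [180.0, -45.0, 80.3]
force: [-0.2, 0.1, -3.8]
grip_width: 0.0388
```

```bash
python3 -m creep '[{"tx":-0.0007,"ty":0,"tz":0.0007,"rx":0,"ry":0,"rz":0},{"tx":0,"ty":0,"tz":0,"rx":0,"ry":0,"rz":0}]' 0.0 40
```

```text
time_s: 21.58
tool_pos: [0.4409, -0.152, 0.0641]
tool_rot: [-180.0, -45.0, 80.3]
force: [-0.5, 0.2, -3.4]
grip_width: 0.0392
```

```bash
python3 -m creep '[{"tx":-0.0007,"ty":0,"tz":0.0007,"rx":0,"ry":0,"rz":0},{"tx":0,"ty":0,"tz":0,"rx":0,"ry":0,"rz":0}]' 0.0 40; python3 -m creep '[{"tx":-0.0004,"ty":0,"tz":0.0004,"rx":0,"ry":0,"rz":0},{"tx":0,"ty":0,"tz":0,"rx":0,"ry":0,"rz":0}]' 0.0 40
```

```text
time_s: 21.82
tool_pos: [0.441, -0.1519, 0.0639]
tool_rot: [180.0, -45.1, 80.4]
force: [-2.3, -0.1, 2.1]
grip_width: 0.0389
time_s: 22.08
tool_pos: [0.441, -0.1519, 0.0638]
tool_rot: [180.0, -45.1, 80.4]
force: [-3.7, -0.2, 7.2]
grip_width: 0.039
```

```bash
python3 -m creep '[{"tx":0.0004,"ty":0,"tz":-0.0004,"rx":0,"ry":0,"rz":0},{"tx":0,"ty":0,"tz":0,"rx":0,"ry":0,"rz":0},{"tx":0,"ty":0,"tz":0,"rx":0,"ry":0,"rz":0},{"tx":0,"ty":0,"tz":0,"rx":0,"ry":0,"rz":0},{"tx":0,"ty":0,"tz":0,"rx":0,"ry":0,"rz":0}]' 0.07 30
python3 -m creep '[{"tx":0,"ty":0,"tz":-0.01,"rx":0,"ry":0,"rz":0},{"tx":0,"ty":0,"tz":-0.025,"rx":0,"ry":0,"rz":0},{"tx":0,"ty":0,"tz":-0.035,"rx":0,"ry":0,"rz":0},{"tx":0,"ty":0,"tz":-0.035,"rx":0,"ry":0,"rz":0},{"tx":0,"ty":0,"tz":-0.015,"rx":0,"ry":0,"rz":0},{"tx":0,"ty":0,"tz":0,"rx":0,"ry":0,"rz":0}]' 0.087 30
python3 - <<'E'
from h import *
o=env.get_obs(); print(o['tool_pos'],o['tool_rot'],o['qpos'].round(3),o['force'])
t=snap('wrist','w9.png'); s=snap('side','s9.png'); cv2.imwrite('pics/s9c.png',cv2.resize(s['pixels'][200:350,240:440,::-1],None,fx=4,fy=4,interpolation=cv2.INTER_CUBIC))
E
```

```text
time_s: 22.7
tool_pos: [0.441, -0.1519, 0.0631]
tool_rot: [-180.0, -45.0, 80.3]
force: [-0.6, -0.6, -0.4]
grip_width: 0.0695
time_s: 23.45
tool_pos: [0.4269, -0.2365, 0.1483]
tool_rot: [179.9, -44.9, 80.3]
force: [0.1, 0.8, -0.3]
grip_width: 0.0868
[ 0.42685688 -0.23645845  0.14833255] [179.92193702 -44.93661996  80.33530338] [ 49.071  23.497  -0.709 100.47  -33.259  88.214  49.552] [ 0.08184631  0.77865543 -0.3160446 ]
```

View pics/w9.png

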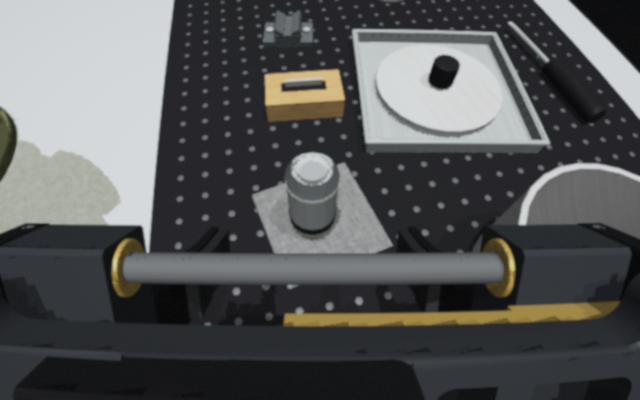

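The objective stands upright, lens up, on the mat. Its base is near (313,225) in the wrist view. Next I'll raise the gripper, turn it to point down and look from above.

```bash
python3 -m creep '[{"tx":0.01,"ty":0,"tz":-0.02,"rx":0,"ry":0,"rz":0},{"tx":0.02,"ty":0,"tz":-0.02,"rx":0,"ry":0,"rz":0},{"tx":0.02,"ty":0,"tz":-0.01,"rx":0,"ry":-5,"rz":0},{"tx":0,"ty":0,"tz":0,"rx":0,"ry":-8,"rz":0},{"tx":0,"ty":0,"tz":0,"rx":0,"ry":-9,"rz":0},{"tx":0,"ty":0,"tz":0,"rx":0,"ry":-9,"rz":0},{"tx":0,"ty":0,"tz":0,"rx":0,"ry":-9,"rz":0},{"tx":0.01,"ty":0,"tz":0,"rx":0,"ry":-5,"rz":0},{"tx":0.016,"ty":0,"tz":0,"rx":0,"ry":0,"rz":0},{"tx":0,"ty":0,"tz":0,"rx":0,"ry":0,"rz":0},{"tx":0,"ty":0,"tz":0,"rx":0,"ry":0,"rz":0}]' 0.087 30
python3 - <<'E'
from h import *
o=env.get_obs(); print(o['tool_pos'],o['tool_rot'],o['qpos'].round(3),o['force'])
c=snap('wrist','w10.png'); print(proj(c,[[.4417,-.1478,.101],[.4417,-.1478,.015]]))
E
```

```text
time_s: 24.92
tool_pos: [0.4305, -0.2111, 0.219]
tool_rot: [-179.9, -0.0, 80.2]
force: [-0.1, -0.7, 0.5]
grip_width: 0.0868
[ 0.43052866 -0.21109484  0.21904229] [-1.79935421e+02 -3.96610262e-02  8.02370384e+01] [ 31.694  -0.952  -8.619 108.469  -0.174  72.544  13.366] [-0.0515587  -0.73172638  0.51183104]
[[314.64178586 117.13661348]
 [314.3691662  115.84088153]]
```

View pics/w10.png

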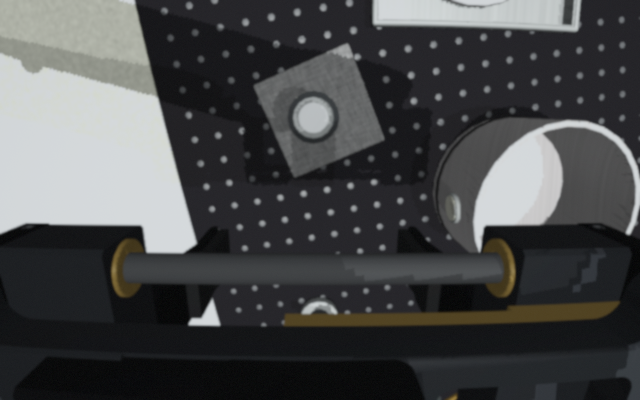

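The lens disc at (314,117) matches the predicted (314.6,117.1). Next I'll grasp it from above.

```bash
python3 -m creep '[{"tx":0.02,"ty":0,"tz":0,"rx":0,"ry":0,"rz":0},{"tx":0.03,"ty":0,"tz":0,"rx":0,"ry":0,"rz":0},{"tx":0.014,"ty":0,"tz":0.01,"rx":0,"ry":0,"rz":0},{"tx":0,"ty":0,"tz":0.03,"rx":0,"ry":0,"rz":0},{"tx":0,"ty":0,"tz":0.03,"rx":0,"ry":0,"rz":0},{"tx":0,"ty":0,"tz":0.03,"rx":0,"ry":0,"rz":0},{"tx":0,"ty":0,"tz":0.025,"rx":0,"ry":0,"rz":0},{"tx":0,"ty":0,"tz":0.011,"rx":0,"ry":0,"rz":0},{"tx":0,"ty":0,"tz":0,"rx":0,"ry":0,"rz":0},{"tx":0,"ty":0,"tz":0,"rx":0,"ry":0,"rz":0}]' 0.087 30
```

```text
time_s: 26.22
tool_pos: [0.4426, -0.1474, 0.0845]
tool_rot: [179.9, 0.0, 80.3]
force: [0.8, -0.3, 0.2]
grip_width: 0.0873
```

```bash
python3 -m creep '[{"tx":0,"ty":0,"tz":0,"rx":0,"ry":0,"rz":0},{"tx":0,"ty":0,"tz":0,"rx":0,"ry":0,"rz":0},{"tx":0,"ty":0,"tz":0,"rx":0,"ry":0,"rz":0},{"tx":0,"ty":0,"tz":0,"rx":0,"ry":0,"rz":0},{"tx":0,"ty":0,"tz":0,"rx":0,"ry":0,"rz":0},{"tx":0,"ty":0,"tz":0,"rx":0,"ry":0,"rz":0},{"tx":0,"ty":0,"tz":0,"rx":0,"ry":0,"rz":0}]' 0.0 30
```

```text
time_s: 27.1
tool_pos: [0.4417, -0.1469, 0.0836]
tool_rot: [-180.0, 0.0, 80.3]
force: [-1.3, 0.2, 1.0]
grip_width: 0.0392
```

```bash
python3 -m creep '[{"tx":0,"ty":0,"tz":-0.004,"rx":0,"ry":0,"rz":0},{"tx":0,"ty":0,"tz":-0.012,"rx":0,"ry":0,"rz":0},{"tx":0,"ty":0,"tz":-0.03,"rx":0,"ry":0,"rz":0},{"tx":0,"ty":0,"tz":-0.04,"rx":0,"ry":0,"rz":0},{"tx":0,"ty":0,"tz":-0.035,"rx":0,"ry":0,"rz":0},{"tx":0,"ty":0,"tz":-0.015,"rx":0,"ry":0,"rz":0},{"tx":0,"ty":0,"tz":0,"rx":0,"ry":0,"rz":0}]' 0.0 30
python3 - <<'E'
from h import *
o=env.get_obs(); print(o['tool_pos'],o['tool_rot'],o['qpos'].round(3),o['force'])
w=snap('wrist','w11.png')
c=load('t2.png'); g=cv2.cvtColor(c['pixels'],cv2.COLOR_RGB2GRAY)
cv2.imwrite('pics/t2c.png',cv2.resize(c['pixels'][115:195,365:445,::-1],None,fx=7,fy=7,interpolation=cv2.INTER_CUBIC))
s=load('s7.png'); cv2.imwrite('pics/s7c.png',cv2.resize(s['pixels'][228:300,348:425,::-1],None,fx=7,fy=7,interpolation=cv2.INTER_CUBIC))
E
```

```text
time_s: 27.98
tool_pos: [0.4422, -0.147, 0.2203]
tool_rot: [179.9, 0.0, 80.3]
force: [0.0, 0.0, -3.6]
grip_width: 0.0394
[ 0.44221466 -0.14704709  0.22025727] [1.79902116e+02 2.60595943e-02 8.03444300e+01] [ 28.214  -2.7   -12.665 109.977  -0.604  72.558   6.086] [ 3.25550701e-02  3.60734337e-03 -3.64073309e+00]
```

View pics/t2c.png

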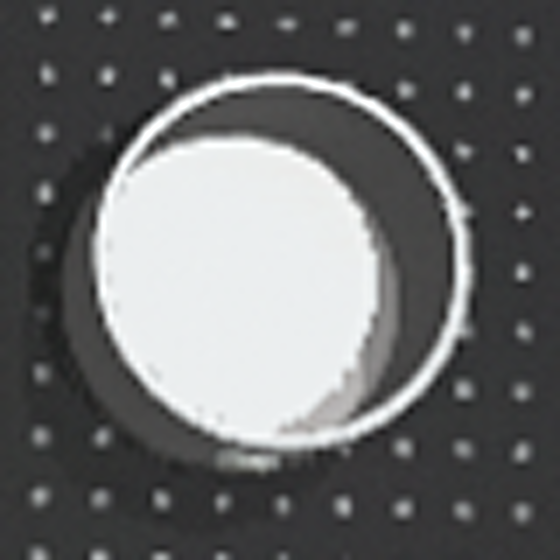

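View pics/s7c.png

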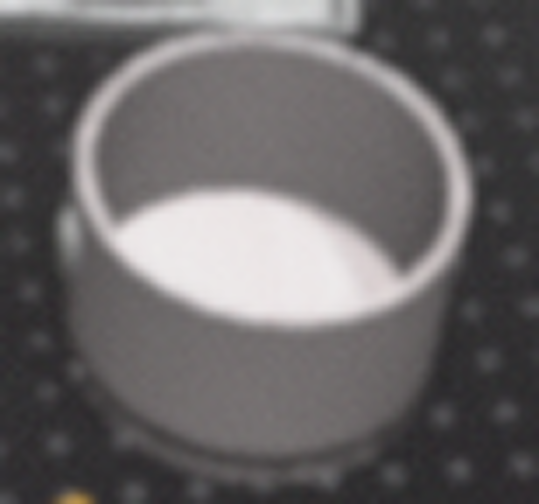

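View pics/w11.png

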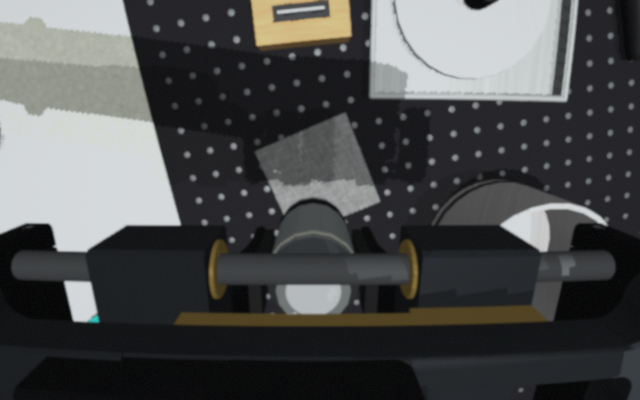

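The pot is open with a clean rim. In the top view the rim is centred at about (404.5,152), and the objective hangs upright in the wrist view. Next I'll fit the rim centre.

Run:
```python
from h import *
c=load('t2.png'); g=cv2.cvtColor(c['pixels'],cv2.COLOR_RGB2GRAY)
m=np.zeros(g.shape,np.uint8); m[118:186,370:438]=(g[118:186,370:438]>150)*255
cs,_=cv2.findContours(m,cv2.RETR_EXTERNAL,cv2.CHAIN_APPROX_NONE); k=max(cs,key=cv2.contourArea).reshape(-1,2); k=cv2.convexHull(k).reshape(-1,2)
P=onz(c,k,.108)[:,:2]*1000
print(cv2.fitEllipse(P.astype(np.float32)),cv2.minEnclosingCircle(P.astype(np.float32)))
# side: outer rim extreme px (from 7x crop of s7 at 348,228)
s=load('s7.png'); q=np.array([(73,165),(85,110),(130,65),(190,40),(255,32),(330,42),(400,78),(450,130),(472,190),(455,245)])/7+[348,228]-.43
P=onz(s,q,.108)[:,:2]*1000; A=np.c_[2*P,np.ones(len(P))]; x=np.linalg.lstsq(A,(P**2).sum(1),rcond=None)[0]; print('side',x[:2],np.sqrt(x[2]+x[0]**2+x[1]**2))
w=load('w10.png'); g=cv2.cvtColor(w['pixels'],cv2.COLOR_RGB2GRAY)
cv2.imwrite('pics/w10c.png',cv2.resize(w['pixels'][110:240,430:640,::-1],None,fx=3.6,fy=3.6,interpolation=cv2.INTER_CUBIC))
```

```text
((626.82275390625, -252.02000427246094), (145.1659698486328, 145.8704376220703), 175.1936798095703) ((627.095458984375, -252.36346435546875), 73.45955657958984)
side [ 623.88329651 -254.71897143] 73.79857665357684
```

View pics/w10c.png

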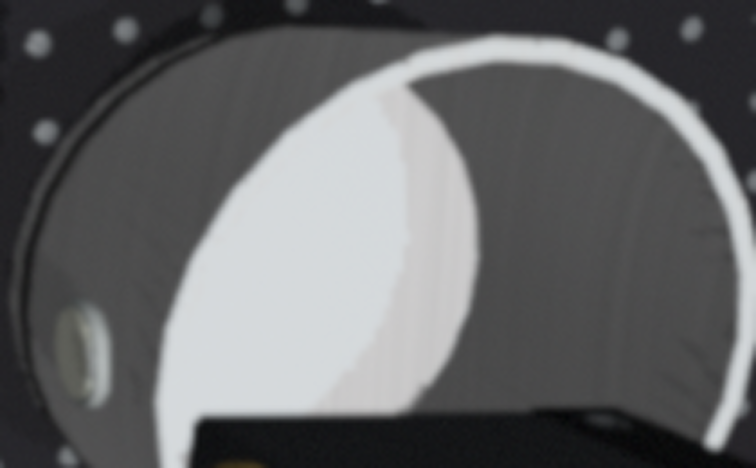

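```bash
python3 -m creep '[{"tx":-0.004,"ty":0.011,"tz":0,"rx":0,"ry":0,"rz":0},{"tx":-0.009,"ty":0.024,"tz":0,"rx":0,"ry":0,"rz":0},{"tx":-0.012,"ty":0.033,"tz":0,"rx":0,"ry":0,"rz":0},{"tx":-0.012,"ty":0.033,"tz":0,"rx":0,"ry":0,"rz":0},{"tx":-0.012,"ty":0.033,"tz":0,"rx":0,"ry":0,"rz":0},{"tx":-0.011,"ty":0.031,"tz":0,"rx":0,"ry":0,"rz":0},{"tx":-0.008,"ty":0.022,"tz":0,"rx":0,"ry":0,"rz":0},{"tx":-0.004,"ty":0.012,"tz":0,"rx":0,"ry":0,"rz":0},{"tx":0,"ty":0,"tz":0.01,"rx":0,"ry":0,"rz":0},{"tx":0,"ty":0,"tz":0.01,"rx":0,"ry":0,"rz":0},{"tx":0,"ty":0,"tz":0,"rx":0,"ry":0,"rz":0},{"tx":0,"ty":0,"tz":0,"rx":0,"ry":0,"rz":0}]' 0.0 30
python3 - <<'E'
from h import *
o=env.get_obs(); print(o['tool_pos'],o['tool_rot'],o['qpos'].round(3),o['force'])
w=snap('wrist','w12.png'); s=snap('side','s12.png');cv2.imwrite('pics/s12c.png',cv2.resize(s['pixels'][180:310,310:470,::-1],None,fx=4.5,fy=4.5,interpolation=cv2.INTER_CUBIC))
E
```

```text
time_s: 29.52
tool_pos: [0.6257, -0.2511, 0.2]
tool_rot: [180.0, 0.0, 80.4]
force: [0.3, 0.3, -3.6]
grip_width: 0.0392
[ 0.62568561 -0.25109115  0.19996414] [1.79984500e+02 1.47998249e-02 8.03550667e+01] [ 27.5    23.015 -10.485  82.701   4.244  74.652   7.065] [ 0.34498352  0.29196338 -3.6266672 ]
```

View pics/s12c.png

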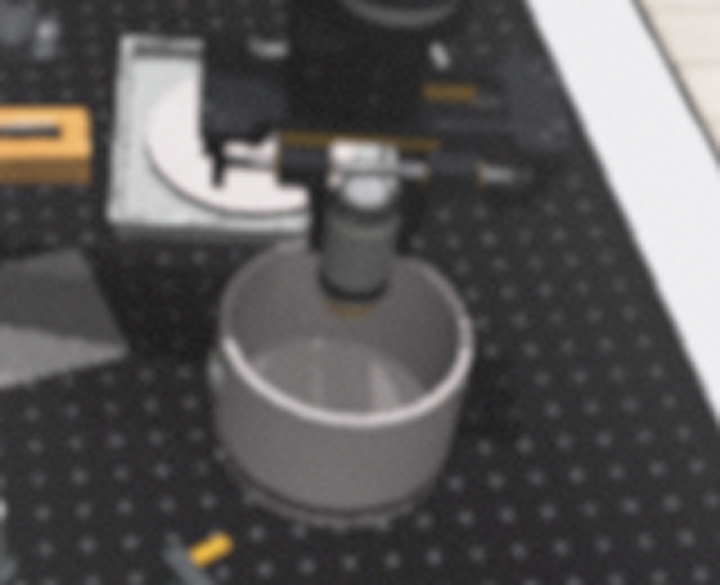

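The objective hangs upright over the middle of the open pot. Now I'll lower it.

```bash
python3 -m creep '[{"tx":0,"ty":0,"tz":0.01,"rx":0,"ry":0,"rz":0},{"tx":0,"ty":0,"tz":0.02,"rx":0,"ry":0,"rz":0},{"tx":0,"ty":0,"tz":0.025,"rx":0,"ry":0,"rz":0},{"tx":0,"ty":0,"tz":0.025,"rx":0,"ry":0,"rz":0},{"tx":0,"ty":0,"tz":0.018,"rx":0,"ry":0,"rz":0},{"tx":0,"ty":0,"tz":0.008,"rx":0,"ry":0,"rz":0},{"tx":0,"ty":0,"tz":0.004,"rx":0,"ry":0,"rz":0},{"tx":0,"ty":0,"tz":0.001,"rx":0,"ry":0,"rz":0},{"tx":0,"ty":0,"tz":0,"rx":0,"ry":0,"rz":0},{"tx":0,"ty":0,"tz":0,"rx":0,"ry":0,"rz":0}]' 0.0 30
```

```text
time_s: 30.88
tool_pos: [0.6263, -0.2514, 0.0894]
tool_rot: [179.9, 0.0, 80.3]
force: [0.7, 0.2, -3.7]
grip_width: 0.0394
```

```bash
python3 -m creep '[{"tx":0,"ty":0,"tz":0.0015,"rx":0,"ry":0,"rz":0},{"tx":0,"ty":0,"tz":0.001,"rx":0,"ry":0,"rz":0},{"tx":0,"ty":0,"tz":0,"rx":0,"ry":0,"rz":0},{"tx":0,"ty":0,"tz":0,"rx":0,"ry":0,"rz":0}]' 0.0 30;  python3 -m creep '[{"tx":0,"ty":0,"tz":0.001,"rx":0,"ry":0,"rz":0},{"tx":0,"ty":0,"tz":0,"rx":0,"ry":0,"rz":0},{"tx":0,"ty":0,"tz":0,"rx":0,"ry":0,"rz":0}]' 0.0 30
```

```text
time_s: 31.38
tool_pos: [0.6259, -0.2513, 0.0861]
tool_rot: [-180.0, 0.0, 80.3]
force: [-0.1, 1.0, -3.3]
grip_width: 0.0391
time_s: 31.75
tool_pos: [0.6261, -0.2513, 0.0857]
tool_rot: [180.0, 0.0, 80.3]
force: [-1.6, 0.9, 1.0]
grip_width: 0.0392
```

```bash
python3 -m creep '[{"tx":0,"ty":0,"tz":0.0003,"rx":0,"ry":0,"rz":0},{"tx":0,"ty":0,"tz":0,"rx":0,"ry":0,"rz":0},{"tx":0,"ty":0,"tz":0,"rx":0,"ry":0,"rz":0},{"tx":0,"ty":0,"tz":0,"rx":0,"ry":0,"rz":0}]' 0.062 30
python3 -m creep '[{"tx":0,"ty":0,"tz":-0.01,"rx":0,"ry":0,"rz":0},{"tx":0,"ty":0,"tz":-0.03,"rx":0,"ry":0,"rz":0},{"tx":0,"ty":0,"tz":-0.045,"rx":0,"ry":0,"rz":0},{"tx":0,"ty":0,"tz":-0.045,"rx":0,"ry":0,"rz":0},{"tx":-0.02,"ty":0,"tz":-0.01,"rx":0,"ry":0,"rz":0},{"tx":-0.035,"ty":0,"tz":0,"rx":0,"ry":0,"rz":0},{"tx":-0.01,"ty":0,"tz":0,"rx":0,"ry":0,"rz":0},{"tx":0,"ty":0,"tz":0,"rx":0,"ry":0,"rz":0},{"tx":0,"ty":0,"tz":0,"rx":0,"ry":0,"rz":0}]' 0.062 30
python3 - <<'E'
from h import *
o=env.get_obs(); print(o['tool_pos'],o['tool_rot'],o['qpos'].round(3),o['force'])
w=snap('wrist','w13.png'); print(proj(w,[[.626,-.2523,.103],[.626,-.2523,.108],[.626,-.2523,.017]]))
E
```

```text
time_s: 32.25
tool_pos: [0.626, -0.2513, 0.0848]
tool_rot: [180.0, 0.0, 80.3]
force: [0.2, 0.1, -0.0]
grip_width: 0.0608
time_s: 33.38
tool_pos: [0.6155, -0.3134, 0.2242]
tool_rot: [-180.0, -0.1, 80.5]
force: [0.2, -0.3, 0.7]
grip_width: 0.062
[ 0.61553336 -0.31339138  0.22424796] [-1.79961356e+02 -9.08974066e-02  8.04572204e+01] [31.406 24.244 -9.083 78.136  3.719 77.973 12.79 ] [ 0.15167652 -0.31352563  0.70547606]
[[314.48403661 120.27228574]
 [314.50501849 120.42895676]
 [314.21839165 118.28897587]]
```

View pics/w13.png

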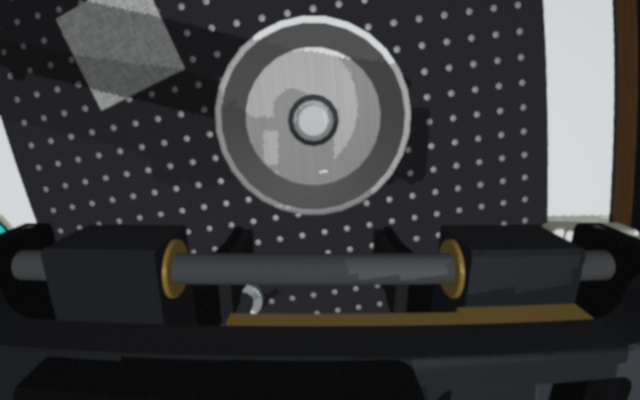

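The objective stands lens up in the pot at (314,119). The rim's outer edge is centred at about (313,115). I'll measure the offset.

Run:
```python
from h import *
c=load('w13.png'); g=cv2.cvtColor(c['pixels'],cv2.COLOR_RGB2GRAY).astype(np.float32); g=cv2.GaussianBlur(g,(3,3),0)
P=[];Q=[]
for a in np.radians(np.arange(150,391,5)):
    r=np.arange(70,112,.5); x=313+r*np.cos(a); y=115+r*np.sin(a)
    if y.max()>222: continue
    v=cv2.remap(g,x.astype(np.float32)[None],y.astype(np.float32)[None],cv2.INTER_LINEAR)[0]
    i=np.argmax(v[30:75])+30  # rim ridge
    P.append((x[i],y[i]))
W=onz(c,P,.108)[:,:2]*1000
for _ in range(4):
    A=np.c_[2*W,np.ones(len(W))]; s=np.linalg.lstsq(A,(W**2).sum(1),rcond=None)[0]; R=np.sqrt(s[2]+s[0]**2+s[1]**2); e=np.abs(np.linalg.norm(W-s[:2],axis=1)-R); W=W[e<max(1.5,2*np.median(e))]
print('rim',s[:2],R,len(W),np.median(e))
m=np.zeros(g.shape,np.uint8); m[90:145,285:345]=(g[90:145,285:345]>150)*255
m=cv2.morphologyEx(m,cv2.MORPH_OPEN,np.ones((3,3),np.uint8)); n,l,st,ce=cv2.connectedComponentsWithStats(m); print(st,ce)
k=l[119,313]; print('lens',onz(c,ce[k],.103)*1000)
```

```text
rim [ 624.68958794 -251.89039168] 69.57673564503163 48 0.11758385028870322
[[     0      0    640    400 254530]
 [   304     90     41     55    651]
 [   298    102     31     34    819]] [[319.47991985 199.98878325]
 [335.0921659  109.96159754]
 [313.34676435 118.76678877]]
lens [[ 625.34289308 -251.06750612  103.        ]]
```

The objective is within about 1 mm of the pot's centre and the pot hasn't moved. Next I'll fetch the lid.

```bash
python3 -m creep '[{"tx":0,"ty":0,"tz":0,"rx":0,"ry":0,"rz":6},{"tx":0,"ty":0,"tz":0,"rx":0,"ry":0,"rz":10},{"tx":0,"ty":0,"tz":0,"rx":0,"ry":0,"rz":10},{"tx":0,"ty":0,"tz":0,"rx":0,"ry":0,"rz":10},{"tx":0,"ty":0,"tz":0,"rx":0,"ry":0,"rz":10},{"tx":0.003,"ty":-0.01,"tz":0,"rx":0,"ry":0,"rz":8},{"tx":0.009,"ty":-0.03,"tz":0,"rx":0,"ry":0,"rz":0},{"tx":0.012,"ty":-0.042,"tz":0,"rx":0,"ry":0,"rz":0},{"tx":0.012,"ty":-0.042,"tz":0,"rx":0,"ry":0,"rz":0},{"tx":0.012,"ty":-0.042,"tz":0,"rx":0,"ry":0,"rz":0},{"tx":0.012,"ty":-0.042,"tz":0,"rx":0,"ry":0,"rz":0},{"tx":0.011,"ty":-0.04,"tz":0,"rx":0,"ry":0,"rz":0},{"tx":0.007,"ty":-0.023,"tz":0,"rx":0,"ry":0,"rz":0},{"tx":0.002,"ty":-0.009,"tz":0,"rx":0,"ry":0,"rz":0},{"tx":0,"ty":0,"tz":0,"rx":0,"ry":0,"rz":0},{"tx":0,"ty":0,"tz":0,"rx":0,"ry":0,"rz":0}]' 0.062 30
python3 - <<'E'
from h import *
o=env.get_obs(); print(o['tool_pos'],o['tool_rot'],o['qpos'].round(3),o['force'])
c=snap('wrist','w14.png'); g=cv2.cvtColor(c['pixels'],cv2.COLOR_RGB2GRAY)
print(proj(c,[[.6202,.0012,.057]]))
x,y=proj(c,[[.6202,.0012,.057]])[0].astype(int); m=np.zeros(g.shape,np.uint8); m[y-35:y+35,x-35:x+35]=(g[y-35:y+35,x-35:x+35]<75)*255
cs,_=cv2.findContours(cv2.morphologyEx(m,cv2.MORPH_OPEN,np.ones((5,5),np.uint8)),cv2.RETR_EXTERNAL,cv2.CHAIN_APPROX_NONE); k=max(cs,key=cv2.contourArea).reshape(-1,2)
print(cv2.minEnclosingCircle(k),cv2.fitEllipse((onz(c,k,.057)[:,:2]*1000).astype(np.float32)))
E
```

```text
time_s: 35.42
tool_pos: [0.5612, -0.0308, 0.2247]
tool_rot: [180.0, 0.0, 26.2]
force: [-0.1, -0.2, -0.4]
grip_width: 0.0622
[ 0.56117666 -0.03077376  0.22474231] [1.79960444e+02 2.05689497e-02 2.62392846e+01] [  9.018   8.822  -9.531  97.494   1.562  73.811 -64.598] [-0.10137181 -0.18139371 -0.37563822]
[[310.77654464 111.81291205]]
((309.4444580078125, 114.72222137451172), 15.911206245422363) ((617.413818359375, 1.020588994026184), (26.296998977661133, 26.804271697998047), 98.26634216308594)
```

View pics/w14.png

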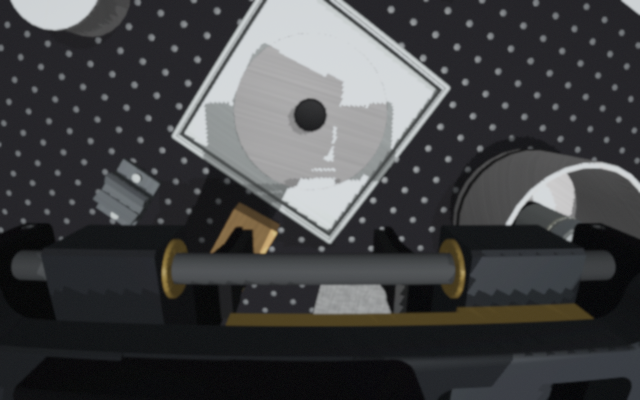

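The lid is where I left it, with its knob at (309,115), within 1 mm of the release position.

```bash
python3 -m creep '[{"tx":0.02,"ty":-0.001,"tz":0,"rx":0,"ry":0,"rz":0},{"tx":0.03,"ty":-0.001,"tz":0.015,"rx":0,"ry":0,"rz":0},{"tx":0.017,"ty":-0.001,"tz":0.03,"rx":0,"ry":0,"rz":0},{"tx":0,"ty":0,"tz":0.04,"rx":0,"ry":0,"rz":0},{"tx":0,"ty":0,"tz":0.04,"rx":0,"ry":0,"rz":0},{"tx":0,"ty":0,"tz":0.025,"rx":0,"ry":0,"rz":0},{"tx":0,"ty":0,"tz":0.012,"rx":0,"ry":0,"rz":0},{"tx":0,"ty":0,"tz":0.003,"rx":0,"ry":0,"rz":0},{"tx":0,"ty":0,"tz":0,"rx":0,"ry":0,"rz":0},{"tx":0,"ty":0,"tz":0,"rx":0,"ry":0,"rz":0}]' 0.062 30
```

```text
time_s: 36.72
tool_pos: [0.6207, 0.0031, 0.0611]
tool_rot: [179.9, -0.1, 26.3]
force: [0.1, 0.6, 0.6]
grip_width: 0.0619
```

```bash
python3 -m creep '[{"tx":-0.001,"ty":0.001,"tz":0.0015,"rx":0,"ry":0,"rz":0},{"tx":0,"ty":0,"tz":0,"rx":0,"ry":0,"rz":0},{"tx":0,"ty":0,"tz":0,"rx":0,"ry":0,"rz":0},{"tx":0,"ty":0,"tz":0,"rx":0,"ry":0,"rz":0},{"tx":0,"ty":0,"tz":0,"rx":0,"ry":0,"rz":0},{"tx":0,"ty":0,"tz":0,"rx":0,"ry":0,"rz":0}]' 0.0 30
```

```text
time_s: 37.48
tool_pos: [0.6194, 0.0016, 0.0584]
tool_rot: [180.0, -0.0, 26.3]
force: [-0.1, -0.6, -0.7]
grip_width: 0.0292
```

```bash
python3 -m creep '[{"tx":0,"ty":0,"tz":-0.005,"rx":0,"ry":0,"rz":0},{"tx":0,"ty":0,"tz":-0.012,"rx":0,"ry":0,"rz":0},{"tx":0,"ty":0,"tz":-0.03,"rx":0,"ry":0,"rz":0},{"tx":0,"ty":0,"tz":-0.04,"rx":0,"ry":0,"rz":0},{"tx":0,"ty":0,"tz":-0.04,"rx":0,"ry":0,"rz":0},{"tx":-0.004,"ty":0.008,"tz":-0.015,"rx":0,"ry":0,"rz":0},{"tx":-0.01,"ty":0.022,"tz":-0.005,"rx":0,"ry":0,"rz":0},{"tx":-0.016,"ty":0.035,"tz":0,"rx":0,"ry":0,"rz":0},{"tx":-0.016,"ty":0.035,"tz":0,"rx":0,"ry":0,"rz":0},{"tx":-0.016,"ty":0.035,"tz":0,"rx":0,"ry":0,"rz":0},{"tx":-0.016,"ty":0.035,"tz":0,"rx":0,"ry":0,"rz":0},{"tx":-0.014,"ty":0.03,"tz":0,"rx":0,"ry":0,"rz":0},{"tx":-0.009,"ty":0.02,"tz":0,"rx":0,"ry":0,"rz":0},{"tx":-0.005,"ty":0.01,"tz":0,"rx":0,"ry":0,"rz":0},{"tx":0,"ty":0,"tz":0.005,"rx":0,"ry":0,"rz":0},{"tx":0,"ty":0,"tz":0,"rx":0,"ry":0,"rz":0},{"tx":0,"ty":0,"tz":0,"rx":0,"ry":0,"rz":0},{"tx":0,"ty":0,"tz":0,"rx":0,"ry":0,"rz":0}]' 0.0 30
python3 - <<'E'
from h import *
o=env.get_obs(); print(o['tool_pos'],o['tool_rot'],o['qpos'].round(3),o['force'])
s=snap('side','s15.png');cv2.imwrite('pics/s15c.png',cv2.resize(s['pixels'][180:310,310:470,::-1],None,fx=4.5,fy=4.5,interpolation=cv2.INTER_CUBIC))
E
```

```text
time_s: 39.72
tool_pos: [0.6267, -0.2504, 0.2006]
tool_rot: [180.0, -0.0, 26.4]
force: [0.6, 0.4, -3.8]
grip_width: 0.0296
[ 0.62673629 -0.2504327   0.20059619] [ 1.79989312e+02 -2.28169632e-02  2.64219631e+01] [ 22.082  22.697  -3.381  82.776   1.344  74.543 -44.973] [ 0.55991604  0.40913764 -3.75462265]
```

View pics/s15c.png

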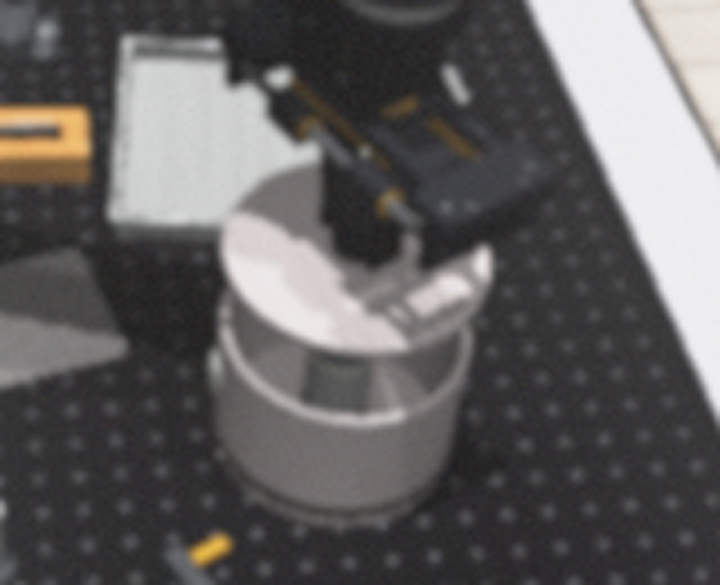

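The lid is level and concentric above the pot, with the objective still standing inside. Lowering it now.

```bash
python3 -m creep '[{"tx":0,"ty":0.0005,"tz":0.01,"rx":0,"ry":0,"rz":0},{"tx":0,"ty":0,"tz":0.015,"rx":0,"ry":0,"rz":0},{"tx":0,"ty":0,"tz":0.012,"rx":0,"ry":0,"rz":0},{"tx":0,"ty":0,"tz":0.006,"rx":0,"ry":0,"rz":0},{"tx":0,"ty":0,"tz":0.002,"rx":0,"ry":0,"rz":0},{"tx":0,"ty":0,"tz":0,"rx":0,"ry":0,"rz":0},{"tx":0,"ty":0,"tz":0,"rx":0,"ry":0,"rz":0}]' 0.0 30; python3 -m creep '[{"tx":0,"ty":0,"tz":0.002,"rx":0,"ry":0,"rz":0},{"tx":0,"ty":0,"tz":0.002,"rx":0,"ry":0,"rz":0},{"tx":0,"ty":0,"tz":0.001,"rx":0,"ry":0,"rz":0},{"tx":0,"ty":0,"tz":0,"rx":0,"ry":0,"rz":0},{"tx":0,"ty":0,"tz":0,"rx":0,"ry":0,"rz":0}]' 0.0 30
```

```text
time_s: 40.65
tool_pos: [0.627, -0.2519, 0.156]
tool_rot: [179.9, -0.0, 26.3]
force: [0.9, 0.5, -3.1]
grip_width: 0.0293
time_s: 41.28
tool_pos: [0.6267, -0.2518, 0.1504]
tool_rot: [180.0, 0.0, 26.3]
force: [-0.2, 0.4, -3.4]
grip_width: 0.0293
```

```bash
python3 -m creep '[{"tx":0,"ty":0,"tz":0.0015,"rx":0,"ry":0,"rz":0},{"tx":0,"ty":0,"tz":0.0015,"rx":0,"ry":0,"rz":0},{"tx":0,"ty":0,"tz":0.001,"rx":0,"ry":0,"rz":0},{"tx":0,"ty":0,"tz":0,"rx":0,"ry":0,"rz":0},{"tx":0,"ty":0,"tz":0,"rx":0,"ry":0,"rz":0}]' 0.0 30; python3 -m creep '[{"tx":0,"ty":0,"tz":0.001,"rx":0,"ry":0,"rz":0},{"tx":0,"ty":0,"tz":0,"rx":0,"ry":0,"rz":0},{"tx":0,"ty":0,"tz":0,"rx":0,"ry":0,"rz":0}]' 0.0 30
```

```text
time_s: 41.9
tool_pos: [0.6267, -0.2518, 0.1464]
tool_rot: [180.0, -0.0, 26.3]
force: [-0.2, -0.3, -4.7]
grip_width: 0.0296
time_s: 42.28
tool_pos: [0.6268, -0.2518, 0.1455]
tool_rot: [180.0, -0.0, 26.3]
force: [0.4, 0.1, -3.7]
grip_width: 0.0296
```

```bash
python3 -m creep '[{"tx":0,"ty":0,"tz":0.0007,"rx":0,"ry":0,"rz":0},{"tx":0,"ty":0,"tz":0,"rx":0,"ry":0,"rz":0},{"tx":0,"ty":0,"tz":0,"rx":0,"ry":0,"rz":0}]' 0.0 30
```

```text
time_s: 42.65
tool_pos: [0.6268, -0.2518, 0.1454]
tool_rot: [180.0, -0.0, 26.3]
force: [-2.0, 1.5, 2.4]
grip_width: 0.0292
```

Contact came at 0.1454, which is the predicted seated height. Releasing.

```bash
python3 -m creep '[{"tx":0,"ty":0,"tz":0,"rx":0,"ry":0,"rz":0},{"tx":0,"ty":0,"tz":0,"rx":0,"ry":0,"rz":0},{"tx":0,"ty":0,"tz":0,"rx":0,"ry":0,"rz":0},{"tx":0,"ty":0,"tz":-0.01,"rx":0,"ry":0,"rz":0},{"tx":0,"ty":0,"tz":-0.03,"rx":0,"ry":0,"rz":0},{"tx":-0.02,"ty":0,"tz":-0.04,"rx":0,"ry":0,"rz":0},{"tx":-0.04,"ty":0,"tz":-0.02,"rx":0,"ry":0,"rz":0},{"tx":-0.04,"ty":0,"tz":0,"rx":0,"ry":0,"rz":0},{"tx":-0.02,"ty":0,"tz":0,"rx":0,"ry":0,"rz":0},{"tx":0,"ty":0,"tz":0,"rx":0,"ry":0,"rz":0},{"tx":0,"ty":0,"tz":0,"rx":0,"ry":0,"rz":0}]' 0.062 30
python3 - <<'E'
from h import *
o=env.get_obs(); print(o['tool_pos'],o['force'])
s=snap('side','s16.png');a=cv2.resize(s['pixels'][225:305,345:430,::-1],(425,400),interpolation=cv2.INTER_CUBIC)
b=cv2.resize(load('side0.png')['pixels'][225:305,345:430,::-1],(375,353),interpolation=cv2.INTER_CUBIC); cv2.imwrite('pics/s16c.png',np.hstack([a,cv2.copyMakeBorder(b,0,47,0,0,0)]))
w=snap('wrist','w16.png'); snap('top','t16.png')
E
```

```text
time_s: 44.02
tool_pos: [0.5205, -0.3036, 0.2444]
tool_rot: [-180.0, -0.1, 26.5]
force: [0.1, 0.3, 0.2]
grip_width: 0.0619
[ 0.52051427 -0.30359638  0.2443564 ] [0.05884133 0.32202873 0.2155081 ]
```

View pics/s16c.png

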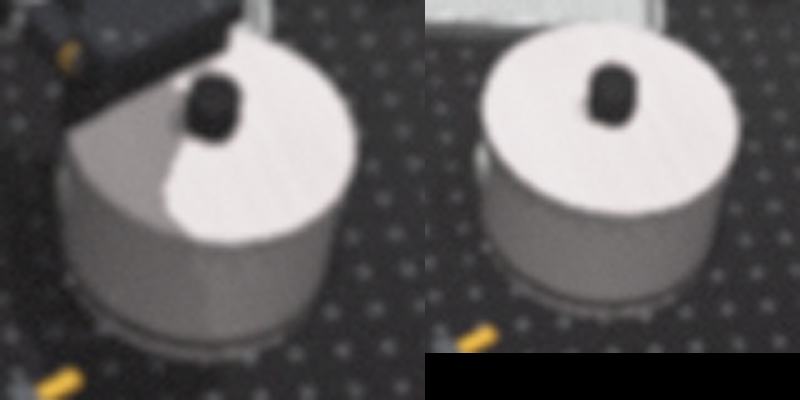

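View pics/w16.png

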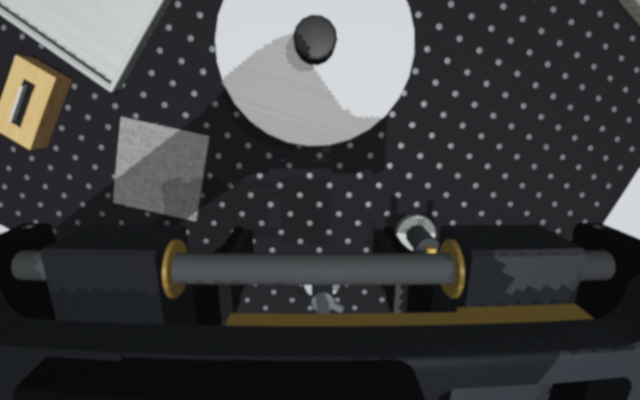

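View pics/t16.png

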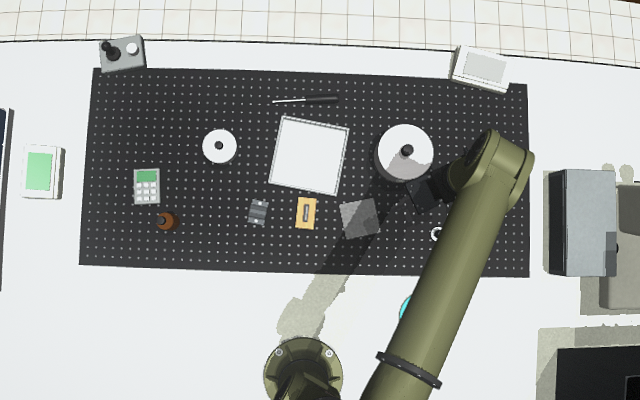

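The lid looks seated as it was at the start, with its knob at (407,151) in the top view. The tray, V-block and bystanders look unmoved, so I'll do one numeric comparison with the first pictures and then hand in.

Run:
```python
from h import *
a=load('top0.png')['pixels'].astype(np.float32).mean(2);b=load('t16.png')['pixels'].astype(np.float32).mean(2)
for n,(x0,y0,x1,y1) in {'tray':(262,108,358,200),'lid':(390,120,440,150),'knob':(396,140,418,162),'squat':(195,122,245,170),'box':(292,192,320,234)}.items():
    print(n,cv2.phaseCorrelate(a[y0:y1,x0:x1].copy(),b[y0:y1,x0:x1].copy()))
s=load('s16.png')['pixels'].astype(np.float32).mean(2);s0=load('side0.png')['pixels'].astype(np.float32).mean(2)
print('side knob',cv2.phaseCorrelate(s0[232:258,378:400].copy(),s[232:258,378:400].copy()),'side rim edge',cv2.phaseCorrelate(s0[240:285,385:425].copy(),s[240:285,385:425].copy()))
env.sign_off(); print(env.get_obs()['time_s'])
```

```text
tray ((-0.009081141505049573, 0.0027474195349057595), 0.9882414566559924)
lid ((0.05580021506132837, -0.022189598800309795), 1.0120793158213297)
knob ((0.27195694179822105, -0.6992869795795951), 0.6039127529495292)
squat ((-0.007664618257873457, 0.011430276360048452), 1.005261040776968)
box ((-0.007482964508223944, 0.5297932506689094), 0.9892246304617988)
side knob ((0.2988561143375925, 0.658022817146259), 0.6811263682665648) side rim edge ((0.09344570096464366, 0.46388532906847146), 0.9787197706434462)
the job is handed in; nothing more can be done
the job is handed in; nothing more can be done
```

The objective is in the pot, lens end up, with the lid back on. I handed the job in at about 44 s of the 72 s allowed.

**What I did:** I lifted the lid off and laid it flat, knob up, in the tray. I then took the objective from the V-block with the gripper tilted 45°, turned it upright and stood it on the mat. I regrasped it from above, set it in the pot and put the lid back.

**Last checks:**
- **Objective:** before the lid went on, it stood upright about 1 mm from the pot's centre.
- **Lid:** it touched down at the height expected for fully seated, within 1 mm, and looks level in the side and top views. I did not measure its tilt.
- **Other things:** in the top view the tray, the lid's plate and the squat pot moved less than 0.1 px against the first picture.
- **Forces:** contact forces that I saw while setting things down stayed under about 10 N.

**Checks that disagreed:** the knob and the tissue box showed shifts of 0.5–0.8 px (roughly 1–2 mm). The robot's shadow falls near both. I never touched the box, so I put the shifts down to lighting, but I did not check further. In the last side view the gripper hid part of the lid's edge, and the edge that was visible differed by about 0.5 px.

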